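# Weigh the potatoes into the pot

## Task

Weigh the potatoes for the boil: first pull the kitchen scale's sliding display out to its stop, so that it catches and stays out and can be read in front of the wide pot; then lift the lid off the pot by its knob and lay it, knob up, on the cork trivet, and put every potato from the chopping board into the pot. When they are all in, put the lid back on the pot so that it sits properly, then push the display in so that it is fully home again. Leave the pot standing on the scale and do not shift or knock over the salt jar or the mug.

Things in the scene. Friction and masses are not known exactly. Their poses are not given: they have to be found in the camera images.
- scale: grey kitchen scale, fixed: flat housing 230 x 200 mm, 30 mm high, with a round steel plate of 86 mm radius, its top 36 mm above the worktop. Origin on the worktop (z = 0) under the plate's centre, z up. The display slides out of its front edge, which is 130 mm from the origin towards its own -x
- display (a joint): how far the display is pulled out, m: 0 = home, 0.070 = at its stop, level towards the scale's -x. A spring draws it home with 5 to 6 N (it runs back in if let go early) until a dead centre at 0.055; past that it is drawn out to the stop and held there with about 3.5 N. Pushed in 20 mm from the stop, it runs home by itself
- display_grip (a point): centre of the display's black pull lip: 34 mm along the slide, 58 mm across it, from 5 to 31 mm above the worktop (this point at 18 mm). Axes as the scale's. Home, it is 150 mm from the scale's origin, 50 mm in front of the pot's wall. It can be pinched from above across the 58 mm. Behind it follows a tongue 56 mm wide, 20 mm high, with the LCD
- pot: blue enamelled pot standing loose on the scale's plate, 1.6 kg: 200 mm across, 105 mm high, wall 4 mm, inner floor 5 mm above its underside, mouth 187 mm wide inside. Two loop handles at its own +y and -y reach 132 mm from its axis, 79 to 93 mm above its underside. Origin at the centre of its underside, z up
- lid: the pot's blue lid, loose, 0.45 kg: 206 mm across, steel knob in the middle. A locating rim under it, 88 mm in radius and 6 mm deep, drops into the pot's mouth; the flange rests on the pot's wall. Origin at the centre of its underside (bottom of that rim), z up; seated it is 99 mm above the pot's origin. The dome is 24 mm high
- lid_knob (a point): middle of the lid's knob, 47 mm above the lid's origin: the knob is round, 38 mm across here, from 36 to 56 mm above the lid's origin, on a thin stem
- trivet: round cork trivet lying fixed on the worktop, 200 mm across, 12 mm thick; origin at the centre of its underside (z = 0). To the left or the right of the scale
- board: wooden chopping board lying fixed on the worktop, 240 mm (its x) x 220 mm (its y), 8 mm thick; origin at the centre of its underside (z = 0). On the other side of the scale from the trivet
- potato1: a brown potato on the board, egg-like, about 76 mm long, 56 mm wide, 38 mm thick, about 0.1 kg; origin at its centre (19 mm above the board when it lies flat), x along its length, z through its thickness. It may roll over when knocked, but hardly rolls on. Absent in some runs (then None from the start)
- potato2: a brown potato on the board, egg-like, about 72 mm long, 54 mm wide, 38 mm thick, about 0.1 kg; origin at its centre (19 mm above the board when it lies flat), x along its length, z through its thickness. It may roll over when knocked, but hardly rolls on. Absent in some runs (then None from the start)
- potato3: a brown potato on the board, egg-like, about 78 mm long, 54 mm wide, 38 mm thick, about 0.1 kg; origin at its centre (19 mm above the board when it lies flat), x along its length, z through its thickness. It may roll over when knocked, but hardly rolls on. Absent in some runs (then None from the start)
- potato4: a brown potato on the board, egg-like, about 74 mm long, 56 mm wide, 38 mm thick, about 0.1 kg; origin at its centre (19 mm above the board when it lies flat), x along its length, z through its thickness. It may roll over when knocked, but hardly rolls on. Absent in some runs (then None from the start)
- saltjar: bystander: glass jar with a steel cap, 68 mm across, 100 mm high, beyond the scale on the right; origin at the centre of its underside
- mug: bystander: white mug, 82 mm across, 95 mm high, its handle reaching 71 mm from its axis, beyond the scale on the left; origin at the centre of its underside
Mind the look-alikes: they are no part of the job. What is shaped like the potato3 but black, blue or turquoise is not meant.

How it is judged:
By the outcome, as a careful person would: the job done as asked, in the order asked, and still so for the second after the job is handed in, with the robot touching nothing.
Of potato1, potato2, potato3, potato4 only 2 to 4 are there at a start; the rules pass over those that are not, and their reading is None.
At some moment in a run one of potato1, potato2, potato3, potato4 may be knocked a few centimetres aside while the robot is not near it.
It also fails if it takes over 210 s, if anything falls off the work surface, if the arm or the gripper's body presses on something with over 40 N, if the wrist force passes 120 N, or if a joint passes its speed limit or range.

## Robot

A 7-joint arm with a two-finger parallel gripper is mounted at the origin on the work surface. World frame = base frame: x ahead of the robot, y to its left, z up, the work surface at z = 0. Lengths are in mm, angles in rad, forces in N, time in s.
With the tool pointing down it reaches from about 400 to 850 mm from the base axis. Payload 4.5 kg.
Tool frame: the origin (TCP) lies at the very end of the fingers, on their centre line; the grasp point (between the pads) lies 19 mm behind it; z points along the fingers, y is the direction in which the jaws open and shut (so a half turn about z gives the same grasp; the last joint's range is limited). The gripper opens to 85 mm and grips with 20 to 120 N. Pads are 22 mm wide; open, the fingers measure 114 mm over their backs; the gripper's body (76 mm by 85 mm) begins 54 mm behind the grasp point. The pads swing forward as they close: fully open they stand 13 mm farther back than shut.
Start: joints at [-1.176, 0.689, -0.195, 1.565, 0.157, 0.902, -0.215], TCP at [220.621, 584.791, 231.317] pointing down, gripper open.
Joint ranges: [-3.01, 3.01], [-0.46, 2.08], [-1.47, 1.51], [0.13, 2.56], [-1, 4.14], [0.04, 2.09], [-2.66, 2.66]. Speed limits (rad/s): [2.57, 2.57, 3.14, 3.14, 3.14, 3.14, 3.14].

## Interface

Orientations are given as a rotation vector (axis times angle).
In Python, from station import ctrl gives the robot as it stands. The module is installed in compiled form; this text tells all that it offers.
- The arm moves only by the tool play_rows, never from a script. Its argument "targets" is a list that holds one entry, the list of rows, each a list of 5 numbers: the shift along the tool's x, y, z in mm, then the turn about the tool's z in rad, then the closure, from -1 (fully open) to 1 (shut). In form: [[[tx, ty, tz, turn, gripper], ...]]. A call has exactly 5 rows; each row is the pose to reach, as a shift and turn from the pose commanded when the call began, along the tool's axes at that moment; what a row does not reach only later rows make up. A row lasts 1/10 s, in which the tool goes at most 50 mm and 8.59 degrees, less where a joint would pass 70% of its speed; a pose out of reach is approached as far as the arm can. A call with a gripper value outside its range is refused whole. The fingers move at their own pace and stop on an object; "grip_force" is the grip in N (left out, the last holds). Time passes only in rows, so rows that repeat a pose let the fingers close, or fill a call up. It gives the time, the measured TCP pose, the force and the opening at its end, in the units of the state.
- ctrl.get_obs(): the state, without advancing time (a new reading comes with each control period).
- ctrl.camera(name): name is "scene" or "top" or "wrist"; returns the picture (420x560x3 uint8, red, green, blue); there is no depth.
- ctrl.camera_info(name): a dict with "vfov" (degrees; the focal length in pixels is half the picture's height over the tangent of half this angle, whatever the lens; pixels are square), "cx", "cy" (the principal point, pixels), "extrinsics" (4x4, takes a point from world to camera coordinates); the wrist camera has in their place "mount" (4x4, takes a point from camera to tool coordinates, whose origin is the TCP and whose axes are the flange's). Camera axes: x right, y up, looking along -z (the intrinsics and any distortion apply to the point x, -y, -z); pixel columns grow to the right and rows downward; lengths in mm; the calibration is good to about 2 mm. A picture is of the moment at which its call begins: read the wrist's pose just before it. camera_info takes no time and is no camera call.
- ctrl.job_done(): hands the job in, once; it reports no verdict.
Trained networks look in the newest picture that a camera, given by its name, has taken for a name from the list of things; names that differ only in an ending like _2 or _b are one class to them, and where a whole thing is asked for, a point or a joint stands for the part that bears it (a point fixed in the world has none). Each returns a list of dicts, best first, with "confidence" (0 to 1); they miss things now and then, are a little off and sometimes report something else, mostly with a low value. They report only what shows in the picture. A call takes as long as a camera call. They do not tell look-alikes from the thing itself.
- ctrl.trace(camera, thing): "pixels" (420x560 bool, what is visible of it).
- ctrl.landmark_of(camera, thing): "position" ([x, y, z] in mm, in the coordinates of the camera as it stood for that picture, good to about 4 mm: a listed point, or the origin of a listed thing).
The state is a dict: "t": time; "joint_positions": joint angles; "qvel": joint speeds; "effort": joint torques, N m; "tool_pos": TCP position; "ee_rot": TCP orientation; "ft_force": force on the tool from outside, world axes, zero at the start; "ft_torque": the same for the moment, N m; "finger_gap": finger opening in mm.
Only numpy, scipy, OpenCV 4.12 (cv2) and the standard library are available. Lean on these libraries where they do the work, as an engineer would, in place of code of your own. Each camera call takes 0.05 s, during which the arm holds its last target.

## Working session

There is one attempt and no reset: what is moved stays moved. The work goes in short steps, Python scripts to look and compute and a tool call to move; the robot and the scene stay as the last step left them, time stands still between calls to the robot, and variables do not carry over. Pictures are saved under pics/ and viewed, and the job is handed in when it is done.

Besides the shell and the picture viewer there is one more tool, called after "Call:" as name(argument=value, ...), one argument or row to a line, values as JSON. play_rows: Moves the arm, as the interface text tells. Its arguments: {"type":"object","properties":{"targets":{"type":"array","items":{"type":"array","items":{"type":"array","items":{"type":"number"}}}},"grip_force":{"type":"number"}},"required":["targets"]}

```bash
ls -la; mkdir -p pics; cat > h.py <<'E'
import numpy as np, cv2
from scipy.spatial.transform import Rotation as R
from station import ctrl
def save(img,name): cv2.imwrite('pics/'+name+'.png', cv2.cvtColor(np.asarray(img),cv2.COLOR_RGB2BGR))
E
python3 - <<'E'
from h import *
o=ctrl.get_obs(); print(o)
for c in ['scene','top','wrist']:
    print(c,ctrl.camera_info(c)); save(ctrl.camera(c),'a_'+c)
E
```

```text
total 12
drwxr-xr-x  3 agent agent 4096 Dec  7 00:39 .
drwxr-xr-x 23 root  root  4096 Dec  7 00:39 ..
drwxr-xr-x  2 agent agent 4096 Dec  7 00:39 pics
{'t': 0.0, 'joint_positions': array([-1.17622074,  0.68999929, -0.19452032,  1.56636389,  0.15728967,
        0.90252719, -0.21511066]), 'qvel': array([-0.00079346,  0.00084297, -0.00080957, -0.00013354, -0.00046442,
        0.00109551,  0.00123541]), 'effort': array([-8.50468632e-05, -5.39615500e+01, -1.26653139e+00, -1.58537114e+01,
        9.01224848e-03,  9.65576561e-03,  1.33454954e-07]), 'tool_pos': array([220.43254838, 584.1201436 , 230.46938436]), 'ee_rot': array([-5.63482620e-01, -3.09042747e+00,  2.97514755e-03]), 'ft_force': array([0.3651331 , 1.14709318, 0.25832527]), 'ft_torque': array([-0.02809712, -0.02682048, -0.00609769]), 'finger_gap': 85.63400786362261}
scene {'vfov': 53.500476443286644, 'cx': 283.81108741047467, 'cy': 205.25590422875777, 'extrinsics': array([[ 5.94581434e-01,  8.03993568e-01, -8.20127522e-03,
        -2.48579719e+02],
       [-4.95040598e-01,  3.74099344e-01,  7.84209467e-01,
         1.71874626e+02
[... 347 characters left out ...]
73e+01],
       [ 9.78260255e-01, -4.45369305e-02,  2.02542183e-01,
        -5.52482889e+02],
       [-2.02479581e-01,  5.95962643e-03,  9.79268350e-01,
        -1.35457737e+03],
       [ 0.00000000e+00,  0.00000000e+00,  0.00000000e+00,
         1.00000000e+00]])}
wrist {'vfov': 71.04787807269172, 'cx': 279.2453428746174, 'cy': 201.0252855535267, 'mount': array([[ 2.60590157e-04,  9.58664533e-01,  2.84538654e-01,
         7.34076612e+01],
       [ 9.99999545e-01, -5.10835814e-04,  8.05268932e-04,
        -6.04899782e-01],
       [ 9.17335299e-04,  2.84538315e-01, -9.58664230e-01,
        -1.43329535e+02],
       [ 0.00000000e+00,  0.00000000e+00,  0.00000000e+00,
         1.00000000e+00]])}
```

View pics/a_scene.png

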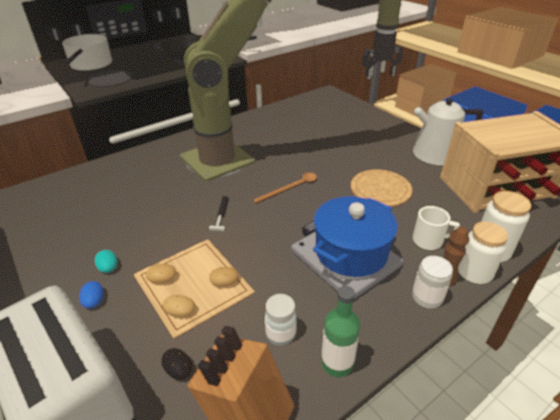

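View pics/a_top.png

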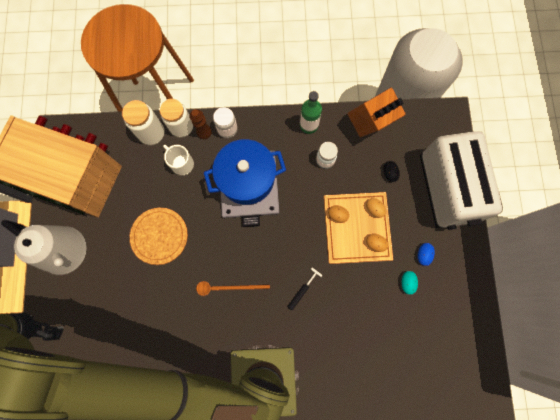

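View pics/a_wrist.png

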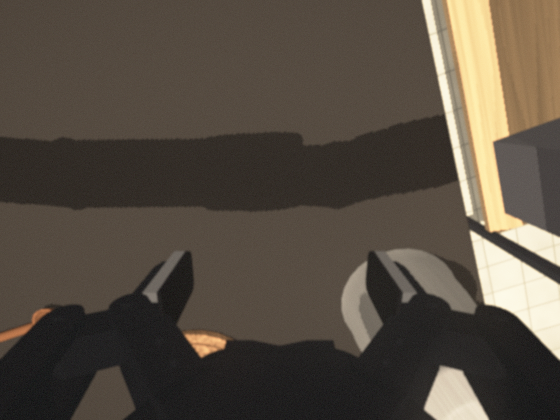

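Three brown potatoes on the board (top px ~(339,214), (376,208), (377,243)), trivet on robot's left, the pot on the scale with its lid, the lip at (250,221); black/blue/turquoise look-alikes off the board.

```bash
cat >> h.py <<'E'
def c2w(cam):
    if cam=='wrist':
        o=ctrl.get_obs(); T=np.eye(4); T[:3,:3]=R.from_rotvec(o['ee_rot']).as_matrix(); T[:3,3]=o['tool_pos']
        return T@ctrl.camera_info('wrist')['mount']
    return np.linalg.inv(ctrl.camera_info(cam)['extrinsics'])
def lm(cam,thing,T=None,n=5):
    if T is None: T=c2w(cam)
    out=[]
    for d in ctrl.landmark_of(cam,thing)[:n]:
        p=T@np.r_[d['position'],1]; out.append((round(d['confidence'],2),p[:3].round(1)))
    return out
def K(cam):
    i=ctrl.camera_info(cam); f=210/np.tan(np.radians(i['vfov'])/2); return f,i['cx'],i['cy']
def proj(cam,P,T=None):
    if T is None: T=c2w(cam)
    f,cx,cy=K(cam); p=np.linalg.inv(T)@np.c_[np.atleast_2d(P),np.ones(len(np.atleast_2d(P)))].T
    return np.c_[cx+f*p[0]/-p[2], cy-f*p[1]/-p[2]]
def ray(cam,uv,T=None):
    if T is None: T=c2w(cam)
    f,cx,cy=K(cam); d=T[:3,:3]@np.array([(uv[0]-cx)/f,-(uv[1]-cy)/f,-1]); return T[:3,3],d/np.linalg.norm(d)
def atz(cam,uv,z,T=None):
    o,d=ray(cam,uv,T); return (o+d*(z-o[2])/d[2]).round(1)
def tri(rays):
    A=np.zeros((3,3));b=np.zeros(3)
    for o,d in rays:
        M=np.eye(3)-np.outer(d,d);A+=M;b+=M@o
    p=np.linalg.solve(A,b); return p, [np.linalg.norm((np.eye(3)-np.outer(d,d))@(p-o)) for o,d in rays]
E
python3 - <<'E'
from h import *
for c in ['top','scene']:
    ctrl.camera(c)
    for t in ['scale','display_grip','pot','lid','lid_knob','trivet','board','potato1','saltjar','mug']:
        print(c,t,[(a,list(b)) for a,b in lm(c,t)])
    print(proj(c,[[0,0,0]]))
E
```

```text
top scale []
top display_grip [(0.52, [np.float64(525.5), np.float64(17.9), np.float64(21.6)])]
top pot [(0.44, [np.float64(525.2), np.float64(20.8), np.float64(20.6)])]
top lid [(0.91, [np.float64(675.3), np.float64(30.1), np.float64(140.0)])]
top lid_knob [(0.72, [np.float64(676.4), np.float64(29.3), np.float64(182.5)])]
top trivet [(0.69, [np.float64(492.6), np.float64(343.6), np.float64(5.2)])]
top board [(0.65, [np.float64(495.6), np.float64(-350.0), np.float64(3.9)])]
top potato1 [(0.85, [np.float64(550.9), np.float64(-408.2), np.float64(26.7)]), (0.82, [np.float64(685.9), np.float64(-476.9), np.float64(20.5)]), (0.75, [np.float64(295.5), np.float64(-501.9), np.float64(17.5)]), (0.63, [np.float64(435.2), np.float64(-404.6), np.float64(29.1)]), (0.56, [np.float64(389.9), np.float64(-570.7), np.float64(19.9)])]
top saltjar [(0.8, [np.float64(741.8), np.float64(-256.3), np.float64(3.6)]), (0.55, [np.float64(553.7), np.float64(-411.0), np.float64(28.2)])]
top mug [(0.92, [np.float64(753.8), np.float64(261.2), np.float64(-1.7)])]
[[262.74357423 381.84665603]]
scene scale [(0.8, [np.
[... 633 characters left out ...]
64(-345.3), np.float64(-3.1)]), (0.51, [np.float64(492.1), np.float64(341.7), np.float64(2.1)])]
scene potato1 [(0.92, [np.float64(684.7), np.float64(-476.1), np.float64(19.5)]), (0.7, [np.float64(292.3), np.float64(-501.5), np.float64(13.9)]), (0.68, [np.float64(390.0), np.float64(-567.4), np.float64(18.3)]), (0.66, [np.float64(555.4), np.float64(-410.6), np.float64(28.4)]), (0.63, [np.float64(535.7), np.float64(-279.3), np.float64(27.9)])]
scene saltjar [(0.72, [np.float64(743.8), np.float64(-251.9), np.float64(-2.8)])]
scene mug [(0.97, [np.float64(751.6), np.float64(262.0), np.float64(-2.5)]), (0.69, [np.float64(677.6), np.float64(31.4), np.float64(131.5)])]
[[216.78481393 158.91215705]]
```

```bash
python3 - <<'E'
from h import *
img=ctrl.camera('top')
P=[[677,30,182],[526,20,18],[493,344,12],[493,-346,8],[743,-254,50],[752,262,50],[551,-409,27],[435,-405,27]]
print(proj('top',P).round(1))
c=cv2.resize(img[110:270,180:440],None,fx=3,fy=3,interpolation=cv2.INTER_CUBIC)
save(c,'b_top')
s=ctrl.camera('scene')
print(proj('scene',P).round(1))
save(cv2.resize(s[190:330,280:420],None,fx=4,fy=4,interpolation=cv2.INTER_CUBIC),'b_sc')
E
```

```text
[[242.8 165.6]
 [251.2 221.9]
 [157.9 235.8]
 [357.  227. ]
 [327.  155.7]
 [179.3 159.7]
 [374.8 208.8]
 [376.7 242.1]]
[[356.1 209.1]
 [311.4 228.3]
 [380.4 185.4]
 [192.6 281.5]
 [278.7 318.5]
 [430.8 228. ]
 [178.6 303.2]
 [160.3 273.2]]
```

View pics/b_top.png

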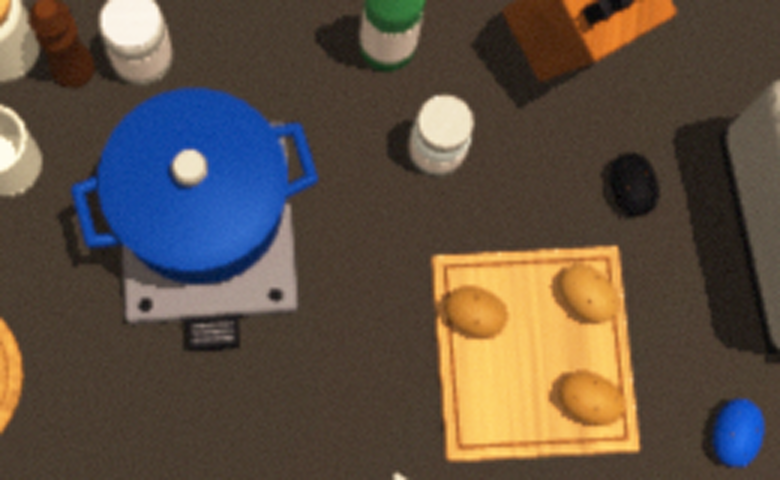

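View pics/b_sc.png

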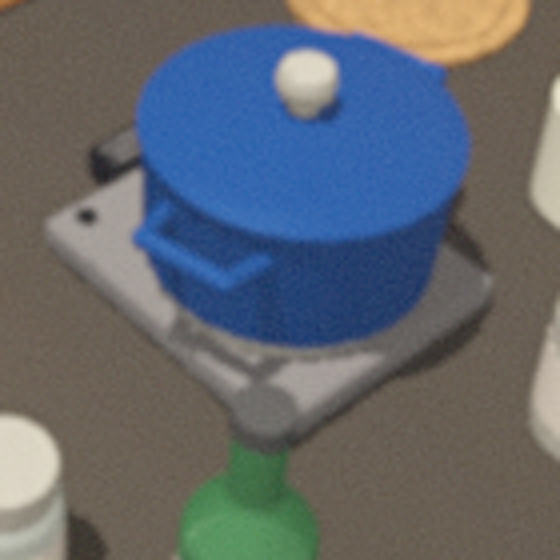

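```bash
python3 - <<'E'
from h import *
f=lambda x,y:(180+(x-1)/3,110+(y-1)/3)
a=atz('top',f(127,321),28);b=atz('top',f(297,308),28);print(a,b,np.arctan2(b[0]-a[0],a[1]-b[1]), (a+b)/2)
for p in [(186,348),(238,345),(186,322),(240,319)]: print(atz('top',f(*p),31))
# world-> approach
m=(a+b)/2; print(m+130*np.array([1,0,0]))
print(atz('top',f(291,205),30),atz('top',f(123,256),30))
E
```

```text
[547.  119.4  28. ] [553.4 -76.3  28. ] 0.03269146589709553 [550.2   21.55  28.  ]
[512.   52.2  31. ]
[512.7  -7.2  31. ]
[542.2  51.4  31. ]
[542.9 -10.5  31. ]
[680.2   21.55  28.  ]
[676.1 -74.7  30. ] [623.6 122.5  30. ]
```

```bash
cat >> h.py <<'E'
def pose():
    o=ctrl.get_obs(); M=R.from_rotvec(o['ee_rot']).as_matrix(); return o,M
def head():
    o,M=pose(); return np.arctan2(M[1,0],M[0,0])
def plan(x,y,z,h=None,half=True):
    o,M=pose(); d=M.T@(np.array([x,y,z])-o['tool_pos']); 
    t=0
    if h is not None:
        t=-(h-head()); t=(t+np.pi)%(2*np.pi)-np.pi
        if half: t=(t+np.pi/2)%np.pi-np.pi/2
    print('shift',d.round(1),'turn',round(t,3),'dist',np.linalg.norm(d).round(1),'head',round(head(),3))
def st():
    o,M=pose(); print('t',round(o['t'],2),'pos',o['tool_pos'].round(1),'head',round(head(),3),'tilt',M[:,2].round(3),'F',o['ft_force'].round(1),'gap',round(o['finger_gap'],1),'q',o['joint_positions'].round(2))
E
python3 - <<'E'
from h import *
st(); plan(500,21,232,np.pi+.035)
E
```

```text
t 1.35 pos [220.6 584.8 231.3] head 2.781 tilt [ 0.  0. -1.] F [ 0.1  1.1 -0.2] gap 85.3 q [-1.18  0.69 -0.19  1.57  0.16  0.9  -0.22]
shift [-460.4 -428.9   -0.7] turn -0.396 dist 629.2 head 2.781
```

Call:
play_rows(
  targets=[
    [[-36,-34,0,-0.03,-1],[-73,-68,0,-0.06,-1],[-110,-102,0,-0.1,-1],[-146,-136,0,-0.14,-1],[-180,-168,0,-0.18,-1]],
  ],
)

```text
t: 1.85
tool_pos: [330.7, 361.9, 231.5]
ee_rot: [0.282, 3.128, -0.0]
ft_force: [0.5, 0.5, 0.3]
finger_gap: 85.2
```

```bash
python3 - <<'E'
from h import *
st(); plan(505,21,232,np.pi+.035)
E
```

```text
t 1.85 pos [330.7 361.9 231.5] head 2.962 tilt [ 0.001 -0.    -1.   ] F [0.5 0.5 0.3] gap 85.2 q [-0.74  0.52 -0.28  1.96  0.22  0.69  0.23]
shift [-232.4 -304.3   -0.4] turn -0.215 dist 382.9 head 2.962
```

Call:
play_rows(
  targets=[
    [[-29,-38,0,-0.05,-1],[-58,-76,0,-0.1,-1],[-87,-114,0,-0.15,-1],[-116,-152,0,-0.2,-1],[-145,-190,0,-0.215,-1]],
  ],
)

```text
t: 2.35
tool_pos: [439.1, 149.4, 231.5]
ee_rot: [-0.056, 3.14, 0.001]
ft_force: [0.9, 0.7, -0.6]
finger_gap: 85.5
```

```bash
python3 - <<'E'
from h import *
st(); plan(505,21,232,np.pi+.035)
E
```

```text
t 2.35 pos [439.1 149.4 231.5] head -3.106 tilt [ 0.001  0.    -1.   ] F [ 0.9  0.7 -0.6] gap 85.5 q [-0.18  0.5  -0.38  2.03  0.29  0.66  0.86]
shift [ -61.3 -130.6   -0.5] turn 0.001 dist 144.3 head -3.106
```

Call:
play_rows(
  targets=[
    [[-17,-33,0,0,-1],[-34,-66,0,0,-1],[-51,-99,0,0,-1],[-61,-130,0,0,-1],[-61,-130,0,0,-1]],
  ],
)

```text
t: 2.85
tool_pos: [505.2, 17.3, 231.0]
ee_rot: [-0.039, 3.141, -0.005]
ft_force: [-0.6, -0.7, 0.4]
finger_gap: 85.3
```

```bash
python3 - <<'E'
from h import *
st(); T=c2w('wrist'); save(ctrl.camera('wrist'),'c_w')
print(lm('wrist','display_grip',T),lm('wrist','lid_knob',T),lm('wrist','scale',T))
d=ctrl.trace('wrist','display_grip')
for q in d[:2]:
    m=q['pixels']; v,u=np.nonzero(m); print(q['confidence'],m.sum(),u.min(),u.max(),v.min(),v.max(),u.mean(),v.mean())
E
```

```text
t 2.85 pos [505.2  17.3 231. ] head -3.117 tilt [ 0.001 -0.003 -1.   ] F [-0.6 -0.7  0.4] gap 85.3 q [ 0.12  0.55 -0.38  1.92  0.3   0.73  1.15]
[(0.94, array([528. ,  21.1,  16.7]))] [] []
0.74 1450 260 307 179 210 283.50068965517244 194.01655172413794
```

View pics/c_w.png

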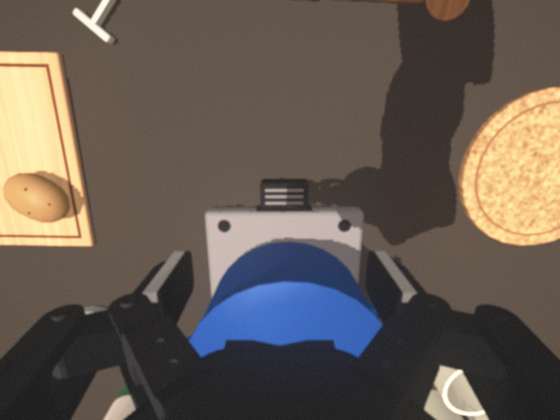

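```bash
python3 - <<'E'
from h import *
st(); plan(520,21,60,np.pi+.03)
E
```

```text
t 3.1 pos [503.2  24.9 231.4] head -3.105 tilt [-0.     0.001 -1.   ] F [-0.3 -0.1  0.3] gap 85.6 q [ 0.11  0.55 -0.39  1.92  0.3   0.73  1.15]
shift [-16.6  -4.6 171.4] turn 0.007 dist 172.3 head -3.105
```

```bash
python3 - <<'E'
from h import *
st(); T=c2w('wrist'); im=ctrl.camera('wrist'); save(im,'c_w2')
print(lm('wrist','display_grip',T))
d=ctrl.trace('wrist','display_grip')
for q in d[:2]:
    m=q['pixels']; v,u=np.nonzero(m); print(q['confidence'],m.sum(),u.min(),u.max(),v.min(),v.max()); print(atz('wrist',((u.min()+u.max())/2,v.min()),31,T))
save(cv2.resize(im[170:230,190:380],None,fx=4,fy=4),'c_w2c'); st()
E
```

```text
t 3.1 pos [503.2  24.9 231.4] head -3.105 tilt [-0.     0.001 -1.   ] F [-0.3 -0.1  0.3] gap 85.6 q [ 0.11  0.55 -0.39  1.92  0.3   0.73  1.15]
[(0.56, array([525.7,  20.2,  18.9]))]
0.7 1415 253 300 181 210
[506.8  21.5  31. ]
0.43 11356 0 87 50 246
[ 374.3 -229.7   31. ]
t 3.25 pos [503.4  24.5 231.4] head -3.105 tilt [ 0.  0. -1.] F [-0.3 -0.3 -0.2] gap 85.4 q [ 0.11  0.55 -0.39  1.92  0.3   0.73  1.15]
```

View pics/c_w2c.png

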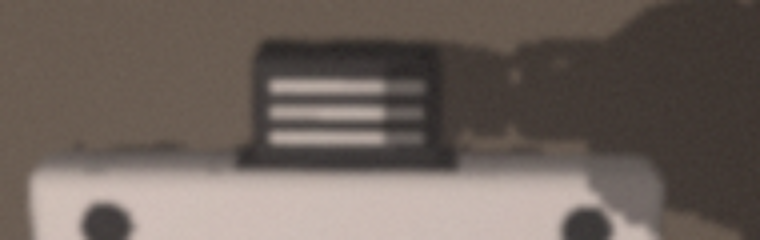

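Call:
play_rows(
  targets=[
    [[-5,3,40,0,-1],[-10,3,80,0,-1],[-15,3,120,0,-1],[-16,3,150,0,-1],[-16,3,170,0,-1]],
  ],
)

```text
t: 3.75
tool_pos: [518.7, 27.6, 59.2]
ee_rot: [0.056, -3.139, -0.0]
ft_force: [-0.4, 0.9, -0.1]
finger_gap: 85.5
```

Call:
play_rows(
  targets=[
    [[0,0,0,0,-1],[0,0,0,0,-1],[0,0,0,0,-1],[0,0,0,0,-1],[0,0,0,0,-1]],
  ],
)

```text
t: 4.25
tool_pos: [520.1, 26.8, 62.3]
ee_rot: [-0.053, 3.139, 0.0]
ft_force: [-0.1, 0.9, 0.5]
finger_gap: 85.2
```

```bash
python3 - <<'E'
from h import *
plan(518.5,21,4); st(); T=c2w('wrist'); im=ctrl.camera('wrist'); save(im,'c_w3')
print(lm('wrist','display_grip',T))
E
```

```text
shift [ 2.  -5.7 58.3] turn 0 dist 58.6 head -3.108
t 4.25 pos [520.1  26.8  62.3] head -3.108 tilt [ 0.002  0.    -1.   ] F [-0.1  0.9  0.5] gap 85.2 q [-0.01  0.84 -0.21  2.    0.47  0.34  1.  ]
[(0.6, array([525.8,  24.1,  18.9]))]
```

View pics/c_w3.png

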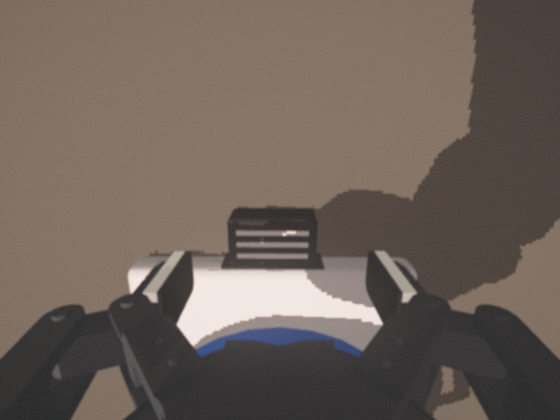

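```bash
python3 - <<'E'
from h import *
for uv,z in [((228.5,222),31),((317,222),31),((272.5,222),31)]: print(atz('wrist',uv,z))
st();plan(519,22,4)
E
```

```text
[512.9  -5.8  31. ]
[511.  50.  31.]
[511.9  21.9  31. ]
t 4.35 pos [519.9  26.8  61.9] head -3.108 tilt [ 0.001  0.    -1.   ] F [0.4 0.3 0. ] gap 85.3 q [-0.01  0.84 -0.21  2.    0.47  0.34  1.  ]
shift [ 1.1 -4.7 57.9] turn 0 dist 58.1 head -3.108
```

Call:
play_rows(
  targets=[
    [[1,-4.7,15,0,-1],[1,-4.7,30,0,-1],[1,-4.7,45,0,-1],[1,-4.7,56,0,-1],[1,-4.7,58,0,-1]],
  ],
)

```text
t: 4.85
tool_pos: [518.1, 22.1, 2.3]
ee_rot: [0.054, -3.14, 0.0]
ft_force: [-0.3, 0.1, -0.5]
finger_gap: 85.3
```

Call:
play_rows(
  targets=[
    [[0,0,0,0,-0.2],[0,0,0,0,1],[0,0,0,0,1],[0,0,0,0,1],[0,0,0,0,1]],
  ],
  grip_force=40,
)

```text
t: 5.35
tool_pos: [519.1, 22.1, 4.0]
ee_rot: [-0.053, 3.14, 0.0]
ft_force: [-1.3, 1.0, 6.4]
finger_gap: 57.4
```

```bash
python3 - <<'E'
from h import *
st(); save(ctrl.camera('wrist'),'c_w4')
E
```

```text
t 5.35 pos [519.1  22.1   4. ] head -3.108 tilt [ 0.001  0.    -1.   ] F [-1.3  1.   6.4] gap 57.4 q [-0.06  0.94 -0.13  2.02  0.51  0.21  0.97]
```

View pics/c_w4.png

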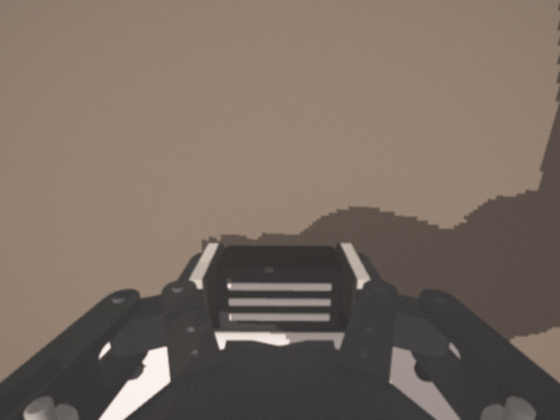

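Call:
play_rows(
  targets=[
    [[7,0,0,0,1],[15,0,0,0,1],[23,0,0,0,1],[31,0,0,0,1],[39,0,0,0,1]],
  ],
)

```text
t: 5.9
tool_pos: [484.3, 21.2, 4.0]
ee_rot: [-0.053, 3.132, 0.003]
ft_force: [6.0, -0.4, 1.2]
finger_gap: 57.1
```

Call:
play_rows(
  targets=[
    [[8,0,0,0,1],[16,0,0,0,1],[24,0,0,0,1],[31,0,0,0,1],[31,0,0,0,1]],
  ],
)

```text
t: 6.4
tool_pos: [450.9, 20.1, 4.1]
ee_rot: [0.054, -3.13, 0.001]
ft_force: [-2.8, 2.2, 3.9]
finger_gap: 57.1
```

```bash
python3 - <<'E'
from h import *
st(); save(ctrl.camera('wrist'),'c_w5')
E
```

```text
t 6.4 pos [450.9  20.1   4.1] head -3.107 tilt [-0.011 -0.001 -1.   ] F [-2.8  2.2  3.9] gap 57.1 q [-0.09  0.93 -0.09  2.21  1.33  0.07  0.13]
```

View pics/c_w5.png

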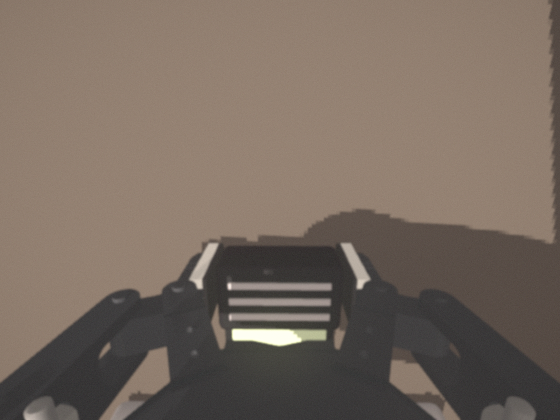

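Call:
play_rows(
  targets=[
    [[1.5,0,0,0,1],[1.5,0,0,0,1],[1.5,0,0,0,-1],[1.5,0,0,0,-1],[1.5,0,0,0,-1]],
  ],
)

```text
t: 6.95
tool_pos: [450.1, 18.3, 4.2]
ee_rot: [0.053, -3.131, 0.006]
ft_force: [0.6, -0.2, -0.2]
finger_gap: 85.1
```

Call:
play_rows(
  targets=[
    [[0,0,0,0,-1],[0,0,-20,0,-1],[0,0,-60,0,-1],[0,0,-100,0,-1],[0,0,-140,0,-1]],
  ],
)

```text
t: 7.45
tool_pos: [450.5, 18.9, 145.6]
ee_rot: [0.053, -3.128, 0.004]
ft_force: [1.3, 0.1, -0.2]
finger_gap: 85.4
```

```bash
python3 - <<'E'
from h import *
st(); T=c2w('wrist'); save(ctrl.camera('wrist'),'c_w6'); print(lm('wrist','display_grip',T))
ctrl.camera('scene'); print(lm('scene','display_grip'))
ctrl.camera('top');print(lm('top','display_grip'),lm('top','lid_knob'))
st()
E
```

```text
t 7.45 pos [450.5  18.9 145.6] head -3.108 tilt [-0.013 -0.003 -1.   ] F [ 1.3  0.1 -0.2] gap 85.4 q [ 0.26  0.69 -0.65  2.13  0.78  0.58  0.64]
[(0.71, array([453.2,  20.8,  14.2]))]
[(0.66, array([459.9,  20.6,  16.4]))]
[(0.57, array([460.8,  20. ,  22.2]))] [(0.6, array([678.1,  32.1, 183.9]))]
t 7.8 pos [450.3  18.8 143.1] head -3.107 tilt [-0.013 -0.004 -1.   ] F [-0.   0.2 -0. ] gap 85.3 q [ 0.25  0.7  -0.64  2.14  0.79  0.57  0.64]
```

View pics/c_w6.png

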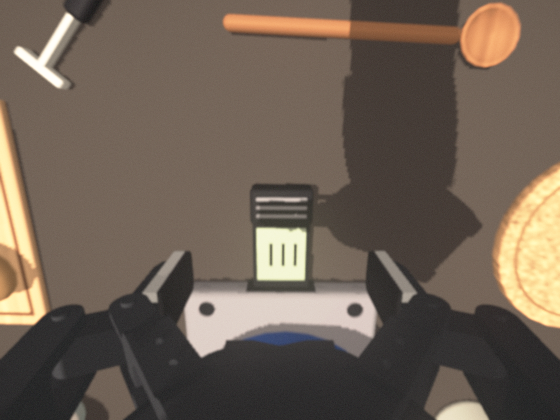

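```bash
python3 - <<'E'
from h import *
plan(480,19,290);plan(640,30,290)
E
```

```text
shift [ -27.7   -1.3 -147.3] turn 0 dist 149.9 head -3.107
shift [-188.     4.2 -149.5] turn 0 dist 240.2 head -3.107
```

Call:
play_rows(
  targets=[
    [[0,0,-45,0,-1],[0,0,-90,0,-1],[-30,0,-130,0,-1],[-70,1,-147,0,-1],[-110,2,-147,0,-1]],
  ],
)

```text
t: 8.3
tool_pos: [565.1, 25.6, 291.9]
ee_rot: [0.053, -3.134, 0.004]
ft_force: [0.7, 0.5, 0.0]
finger_gap: 85.4
```

Call:
play_rows(
  targets=[
    [[-30,1,0,0,-1],[-60,2,0,0,-1],[-78,2,0,0,-1],[-78,2,0,0,-1],[-78,2,0,0,-1]],
  ],
)

```text
t: 8.8
tool_pos: [639.5, 30.5, 287.2]
ee_rot: [0.055, -3.127, 0.005]
ft_force: [0.8, 0.2, 0.2]
finger_gap: 85.3
```

```bash
python3 - <<'E'
from h import *
st(); T=c2w('wrist'); im=ctrl.camera('wrist'); save(im,'d_w1')
print(lm('wrist','lid_knob',T),lm('wrist','lid',T)); st()
E
```

```text
t 8.8 pos [639.5  30.5 287.2] head -3.106 tilt [-0.014 -0.003 -1.   ] F [0.8 0.2 0.2] gap 85.3 q [ 0.27  0.75 -0.79  1.41  0.54  1.22  1.03]
[(0.59, array([678.1,  27.6, 178.3]))] [(0.76, array([675.2,  31.4, 136. ]))]
t 8.95 pos [639.4  30.1 288.7] head -3.106 tilt [-0.012 -0.004 -1.   ] F [0.1 0.2 0.6] gap 85.5 q [ 0.27  0.75 -0.79  1.41  0.54  1.22  1.03]
```

View pics/d_w1.png

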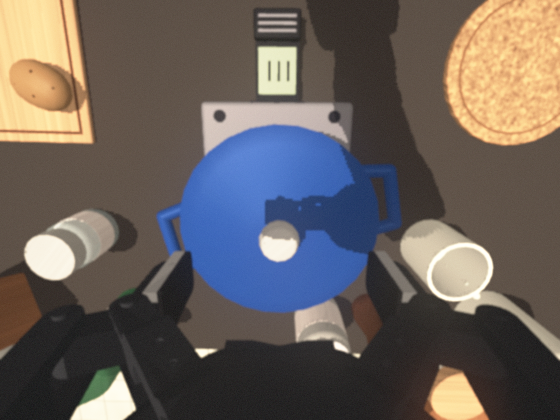

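```bash
python3 - <<'E'
from h import *
T=c2w('wrist'); ctrl.camera('wrist'); d=ctrl.trace('wrist','lid_knob')
rays=[]
for q in d[:1]:
    v,u=np.nonzero(q['pixels']); print(len(u),u.min(),u.max(),v.min(),v.max()); c=((u.min()+u.max())/2,(v.min()+v.max())/2); print(atz('wrist',c,182,T)); rays.append(ray('wrist',c,T))
for cam in ['top','scene']:
    ctrl.camera(cam); d=ctrl.trace(cam,'lid_knob')
    for q in d[:1]:
        v,u=np.nonzero(q['pixels']); print(cam,len(u),u.min(),u.max(),v.min(),v.max()); c=((u.min()+u.max())/2,(v.min()+v.max())/2); print(atz(cam,c,182)); rays.append(ray(cam,c))
print(tri(rays))
plan(677,30,225)
E
```

```text
29010 181 378 125 311
[654.6  30.2 182. ]
top 1071 213 256 163 199
[627.8  57.4 182. ]
scene 3499 314 395 197 251
[714.8 -12.1 182. ]
(array([661.97369296,  47.15987235, 117.89147614]), [np.float64(21.535493947396883), np.float64(22.836683058328283), np.float64(2.616452301257129)])
shift [-37.3  -1.1  63.8] turn 0 dist 74.0 head -3.107
```

```bash
python3 - <<'E'
from h import *
T=c2w('wrist'); im=ctrl.camera('wrist')
def blob(im,x0,x1,y0,y1):
    s=im[y0:y1,x0:x1].astype(int); m=(s[...,0]>110)&(abs(s[...,0]-s[...,2])<90)
    v,u=np.nonzero(m); return (x0+(u.min()+u.max())/2,y0+(v.min()+v.max())/2),(u.max()-u.min(),v.max()-v.min())
c,w=blob(im,250,310,215,270);print(c,w); r=[ray('wrist',c,T)]; print(atz('wrist',c,182,T))
for cam,b in [('top',(230,256,155,178)),('scene',(340,372,195,225))]:
    im=ctrl.camera(cam); c,w=blob(im,*b); print(cam,c,w,atz(cam,c,182)); r.append(ray(cam,c))
print(tri(r))
E
```

```text
(np.float64(279.0), np.float64(239.0)) (np.int64(40), np.int64(40))
[676.3  30.3 182. ]
top (np.float64(239.0), np.float64(167.0)) (np.int64(2), np.int64(4)) [672.9  42.2 182. ]
scene (np.float64(360.0), np.float64(206.5)) (np.int64(22), np.int64(23)) [675.4  44.7 182. ]
(array([675.22730626,  37.87840925, 184.744137  ]), [np.float64(7.560991926619142), np.float64(5.184435962383778), np.float64(4.664917917477066)])
```

Call:
play_rows(
  targets=[
    [[-12,-1,20,0,-1],[-24,-1,40,0,-1],[-37,-1,64,0,-1],[-37,-1,64,0,-1],[-37,-1,64,0,-1]],
  ],
)

```text
t: 9.9
tool_pos: [676.5, 30.4, 224.6]
ee_rot: [0.054, -3.129, 0.004]
ft_force: [-0.4, 0.5, 0.2]
finger_gap: 85.6
```

```bash
python3 - <<'E'
from h import *
st(); plan(676.5,30.3,163)
E
```

```text
t 9.9 pos [676.5  30.4 224.6] head -3.107 tilt [-0.012 -0.002 -1.   ] F [-0.4  0.5  0.2] gap 85.6 q [ 0.24  0.86 -0.75  1.37  0.6   1.16  1.02]
shift [-0.8  0.  61.6] turn 0 dist 61.6 head -3.107
```

Call:
play_rows(
  targets=[
    [[-0.5,0,20,0,-1],[-0.5,0,40,0,-1],[-0.8,0,56,0,-1],[-0.8,0,61,0,-1],[-0.8,0,61,0,-1]],
  ],
)

```text
t: 10.4
tool_pos: [676.8, 30.0, 163.7]
ee_rot: [0.054, -3.13, 0.004]
ft_force: [0.1, 0.1, 0.7]
finger_gap: 85.2
```

```bash
python3 - <<'E'
from h import *
st(); im=ctrl.camera('wrist'); save(im,'d_w2'); im=ctrl.camera('scene'); save(cv2.resize(im[120:290,290:430],None,fx=3.5,fy=3.5),'d_s2')
E
```

```text
t 10.4 pos [676.8  30.  163.7] head -3.107 tilt [-0.011 -0.003 -1.   ] F [0.1 0.1 0.7] gap 85.2 q [ 0.23  0.92 -0.72  1.42  0.65  1.05  0.98]
```

View pics/d_s2.png

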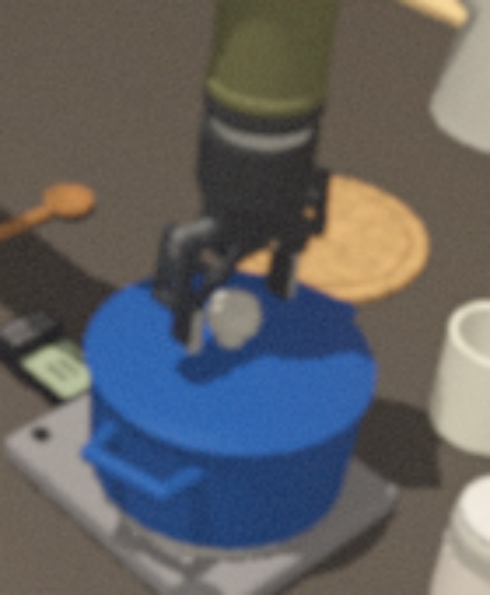

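View pics/d_w2.png

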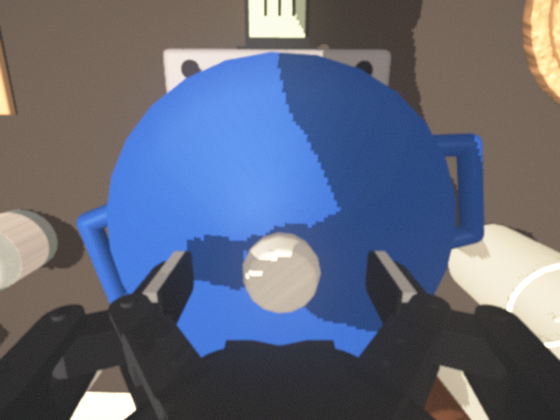

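Call:
play_rows(
  targets=[
    [[0,0,0,0,0],[0,0,0,0,1],[0,0,0,0,1],[0,0,0,0,1],[0,0,0,0,1]],
  ],
  grip_force=70,
)

```text
t: 11.0
tool_pos: [677.3, 30.6, 164.4]
ee_rot: [0.054, -3.131, 0.003]
ft_force: [-0.8, -0.2, 3.9]
finger_gap: 35.3
```

Call:
play_rows(
  targets=[
    [[0,0,0,0,1],[0,0,0,0,1],[0,0,-3,0,1],[0,0,-7,0,1],[0,0,-12,0,1]],
  ],
)

```text
t: 11.5
tool_pos: [676.2, 29.4, 174.4]
ee_rot: [0.054, -3.127, 0.006]
ft_force: [0.7, 0.1, -5.5]
finger_gap: 35.2
```

```bash
python3 - <<'E'
from h import *
st(); im=ctrl.camera('wrist'); save(im,'d_w3'); im=ctrl.camera('scene'); save(cv2.resize(im[120:290,290:430],None,fx=3.5,fy=3.5),'d_s3')
E
```

```text
t 11.5 pos [676.2  29.4 174.4] head -3.107 tilt [-0.014 -0.004 -1.   ] F [ 0.7  0.1 -5.5] gap 35.2 q [ 0.23  0.91 -0.72  1.41  0.64  1.07  0.99]
```

View pics/d_s3.png

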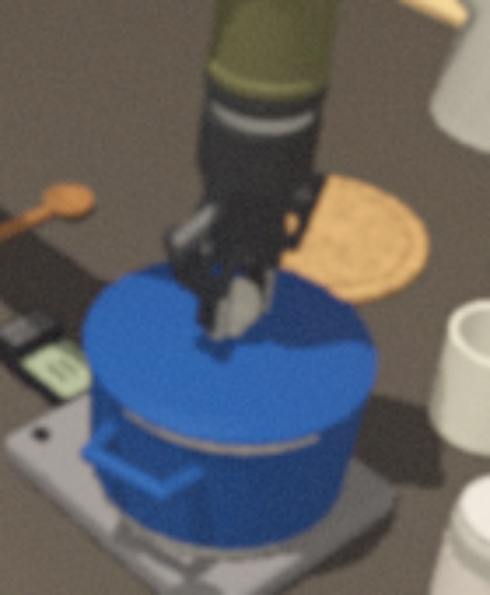

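View pics/d_w3.png

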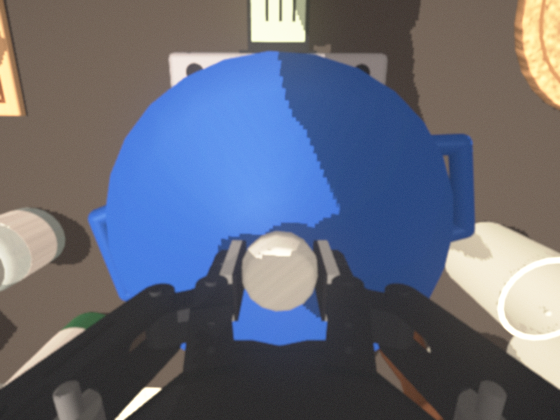

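Call:
play_rows(
  targets=[
    [[0,0,-8,0,1],[0,0,-18,0,1],[0,0,-30,0,1],[0,0,-40,0,1],[0,0,-45,0,1]],
  ],
)

```text
t: 12.1
tool_pos: [678.4, 30.6, 222.6]
ee_rot: [0.054, -3.133, 0.003]
ft_force: [-0.2, -0.8, -5.1]
finger_gap: 34.9
```

```bash
python3 - <<'E'
from h import *
st(); plan(493,344,215)
E
```

```text
t 12.1 pos [678.4  30.6 222.6] head -3.107 tilt [-0.008 -0.002 -1.   ] F [-0.2 -0.8 -5.1] gap 34.9 q [ 0.24  0.86 -0.75  1.37  0.6   1.15  1.02]
shift [174.5 319.6   8.5] turn 0 dist 364.2 head -3.107
```

Call:
play_rows(
  targets=[
    [[12,22,0,0,1],[29,53,1,0,1],[47,86,2,0,1],[65,119,3,0,1],[83,152,4,0,1]],
  ],
)

```text
t: 12.6
tool_pos: [588.6, 180.4, 217.5]
ee_rot: [0.053, -3.131, 0.004]
ft_force: [1.0, 0.5, -6.0]
finger_gap: 35.2
```

Call:
play_rows(
  targets=[
    [[18,33,1,0,1],[36,66,2,0,1],[54,99,3,0,1],[72,132,3,0,1],[84,154,3,0,1]],
  ],
)

```text
t: 13.1
tool_pos: [497.7, 333.9, 215.5]
ee_rot: [0.059, -3.13, -0.0]
ft_force: [1.0, 0.5, -4.0]
finger_gap: 34.9
```

Call:
play_rows(
  targets=[
    [[4,7,0,0,1],[7,13,0,0,1],[7,13,0,0,1],[7,13,0,0,1],[7,13,0,0,1]],
  ],
)

```text
t: 13.6
tool_pos: [493.8, 341.4, 214.5]
ee_rot: [0.05, -3.131, 0.006]
ft_force: [0.2, -0.5, -5.6]
finger_gap: 35.1
```

```bash
python3 - <<'E'
from h import *
st(); plan(493,344,60)
im=ctrl.camera('wrist'); save(im,'e_w1'); im=ctrl.camera('scene'); save(im,'e_s1')
E
```

```text
t 13.6 pos [493.8 341.4 214.5] head -3.11 tilt [-0.011 -0.004 -1.   ] F [ 0.2 -0.5 -5.6] gap 35.1 q [-0.29  0.76 -0.72  1.63  0.58  0.98  0.4 ]
shift [ -1.    3.2 154.5] turn 0 dist 154.5 head -3.11
```

View pics/e_s1.png

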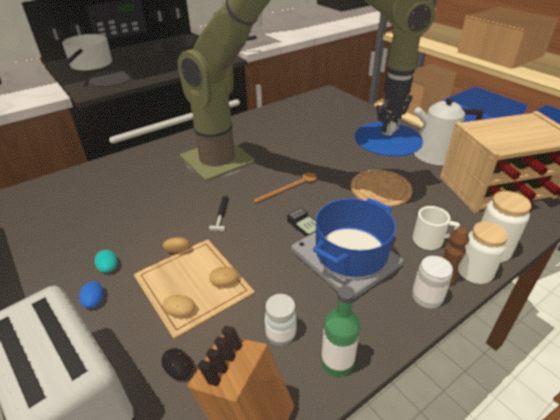

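View pics/e_w1.png

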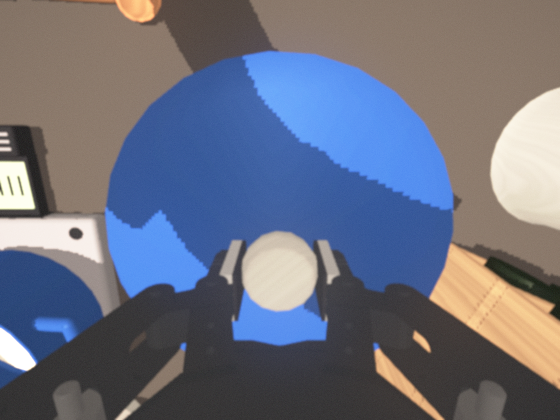

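Call:
play_rows(
  targets=[
    [[-1,3,30,0,1],[-1,3,65,0,1],[-1,3,100,0,1],[-1,3,135,0,1],[-1,3,160,0,1]],
  ],
)

```text
t: 14.2
tool_pos: [491.7, 344.3, 52.4]
ee_rot: [0.052, -3.129, 0.007]
ft_force: [-0.2, -0.7, -4.7]
finger_gap: 35.0
```

Call:
play_rows(
  targets=[
    [[0,0,3,0,1],[0,0,6,0,1],[0,0,8,0,1],[0,0,9,0,1],[0,0,10,0,1]],
  ],
)

```text
t: 14.7
tool_pos: [492.4, 346.1, 45.8]
ee_rot: [0.053, -3.132, 0.002]
ft_force: [-0.6, -0.1, -5.4]
finger_gap: 35.1
```

```bash
python3 - <<'E'
from h import *
st()
E
```

```text
t 14.7 pos [492.4 346.1  45.8] head -3.108 tilt [-0.009 -0.002 -1.   ] F [-0.6 -0.1 -5.4] gap 35.1 q [-0.38  0.98 -0.57  1.74  0.78  0.67  0.22]
```

Call:
play_rows(
  targets=[
    [[0,0,1,0,1],[0,0,2,0,1],[0,0,3,0,1],[0,0,4,0,1],[0,0,4,0,1]],
  ],
)

```text
t: 15.2
tool_pos: [491.7, 345.5, 41.2]
ee_rot: [0.054, -3.13, 0.004]
ft_force: [-0.4, -2.5, 0.8]
finger_gap: 35.1
```

```bash
python3 - <<'E'
from h import *
st()
E
```

```text
t 15.2 pos [491.7 345.5  41.2] head -3.107 tilt [-0.011 -0.003 -1.   ] F [-0.4 -2.5  0.8] gap 35.1 q [-0.38  0.98 -0.56  1.74  0.79  0.67  0.22]
```

Call:
play_rows(
  targets=[
    [[0,0,0.5,0,1],[0,0,0,0,0.3],[0,0,0,0,-1],[0,0,0,0,-1],[0,0,0,0,-1]],
  ],
)

```text
t: 15.7
tool_pos: [491.9, 346.1, 40.8]
ee_rot: [0.054, -3.131, 0.003]
ft_force: [0.4, -0.1, -0.5]
finger_gap: 76.7
```

Call:
play_rows(
  targets=[
    [[0,0,-10,0,-1],[0,0,-30,0,-1],[0,0,-65,0,-1],[0,0,-105,0,-1],[0,0,-145,0,-1]],
  ],
)

```text
t: 16.2
tool_pos: [493.0, 346.1, 187.7]
ee_rot: [0.055, -3.13, 0.004]
ft_force: [0.8, 0.2, 0.8]
finger_gap: 85.1
```

```bash
python3 - <<'E'
from h import *
st(); T=c2w('wrist'); im=ctrl.camera('wrist'); save(im,'e_w2'); print(lm('wrist','lid_knob',T))
im=ctrl.camera('top'); save(im,'e_t2'); 
print([(a,list(b)) for a,b in lm('top','potato1',n=9)]); print(lm('top','lid'),lm('top','lid_knob'),lm('top','pot'))
im=ctrl.camera('scene'); save(im,'e_s2'); print([(a,list(b)) for a,b in lm('scene','potato1',n=9)]); print(lm('scene','lid'),lm('scene','pot'),lm('scene','lid_knob'))
E
```

```text
t 16.2 pos [493.  346.1 187.7] head -3.107 tilt [-0.011 -0.002 -1.   ] F [0.8 0.2 0.8] gap 85.1 q [-0.3   0.8  -0.71  1.65  0.61  0.93  0.37]
[(0.69, array([494.1, 345.1,  54.9]))]
[(0.86, [np.float64(297.1), np.float64(-504.9), np.float64(20.5)]), (0.81, [np.float64(554.5), np.float64(-410.9), np.float64(24.4)]), (0.68, [np.float64(540.2), np.float64(-280.3), np.float64(29.6)]), (0.64, [np.float64(683.7), np.float64(-480.1), np.float64(19.4)]), (0.62, [np.float64(264.1), np.float64(-254.0), np.float64(19.0)]), (0.59, [np.float64(742.4), np.float64(-250.9), np.float64(0.9)]), (0.56, [np.float64(388.3), np.float64(-569.8), np.float64(16.9)])]
[] [(0.71, array([490.4, 342. ,  60.8]))] [(0.85, array([673.7,  31.4,  36. ]))]
[(0.91, [np.float64(556.5), np.float64(-411.0), np.float64(31.5)]), (0.81, [np.float64(536.2), np.float64(-277.6), np.float64(25.2)]), (0.81, [np.float64(387.2), np.float64(-566.8), np.float64(19.1)]), (0.61, [np.float64(296.2), np.float64(-504.1), np.float64(18.5)]), (0.57, [np.float64(265.1), np.float64(-252.8), np.float64(17.6)]), (0.56, [np.float64(686.9), np.float64(-479.7), np.float64(20.5)])]
[(0.67, array([492.8, 343.2,   7.6]))] [(0.85, array([674.9,  31.5,  34.5]))] [(0.81, array([491. , 347.4,  61.8]))]
```

View pics/e_t2.png

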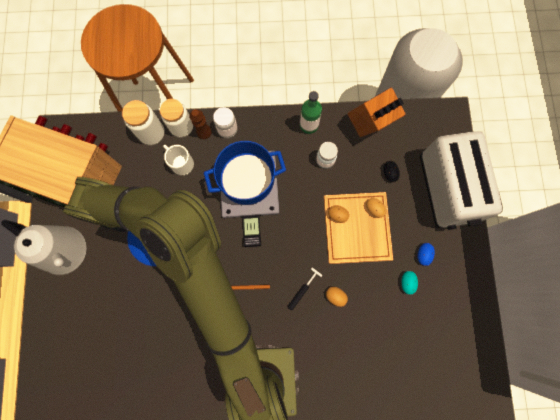

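View pics/e_w2.png

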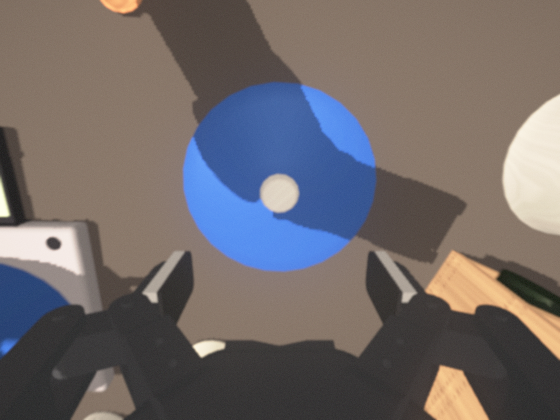

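View pics/e_s2.png

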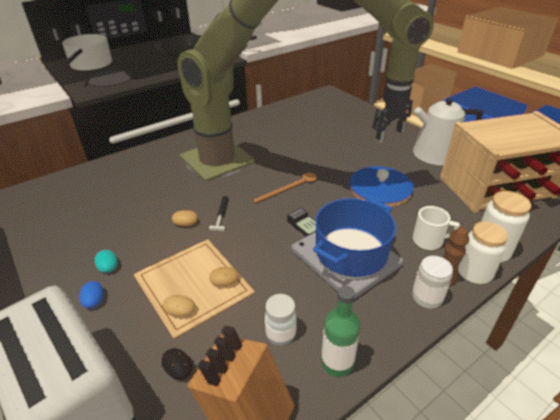

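```bash
cat >> h.py <<'E'
def pots(cam,T=None,z=27,n=9,minc=0.3,show=True):
    im=ctrl.camera(cam)
    if T is None: T=c2w(cam)
    res=[]
    for q in ctrl.trace(cam,'potato1')[:n]:
        m=q['pixels']; 
        if m.sum()<60: continue
        v,u=np.nonzero(m); col=im[m].mean(0).round()
        cs,_=cv2.findContours(m.astype(np.uint8),cv2.RETR_EXTERNAL,cv2.CHAIN_APPROX_NONE)
        c=max(cs,key=len)[:,0,:]
        W=np.array([atz(cam,p,z,T)[:2] for p in c.astype(float)]).astype(np.float32)
        (cx,cy),(a,b),ang=cv2.fitEllipse(W) if len(W)>5 else ((0,0),(0,0),0)
        # cv2: ang is rotation of first axis(a); major is b at ang+90
        maj=np.radians(ang+90) if b>a else np.radians(ang)
        maj=(maj+np.pi/2)%np.pi-np.pi/2
        r=dict(conf=q['confidence'],uv=(u.mean().round(1),v.mean().round(1)),n=len(u),col=col,xy=(round(cx,1),round(cy,1)),ax=(round(max(a,b),1),round(min(a,b),1)),yaw=round(maj,3),r=round(np.hypot(cx,cy)))
        res.append(r)
        if show: print(r)
    return im,res
E
python3 - <<'E'
from h import *
im,_=pots('top'); save(im,'f_t1')
im,_=pots('scene')
E
```

```text
{'conf': 0.82, 'uv': (np.float64(409.7), np.float64(282.0)), 'n': 326, 'col': array([  5., 163., 142.]), 'xy': (296.8, -502.5), 'ax': (76.2, 54.6), 'yaw': np.float64(-0.132), 'r': 584}
{'conf': 0.64, 'uv': (np.float64(338.6), np.float64(213.2)), 'n': 283, 'col': array([203., 134.,  54.]), 'xy': (541.2, -282.7), 'ax': (71.0, 56.1), 'yaw': np.float64(1.079), 'r': 611}
{'conf': 0.63, 'uv': (np.float64(375.8), np.float64(206.9)), 'n': 302, 'col': array([209., 143.,  60.]), 'xy': (557.6, -412.8), 'ax': (76.5, 56.5), 'yaw': np.float64(0.609), 'r': 694}
{'conf': 0.6, 'uv': (np.float64(391.5), np.float64(171.3)), 'n': 254, 'col': array([25., 22., 21.]), 'xy': (682.9, -479.9), 'ax': (72.3, 52.3), 'yaw': np.float64(0.113), 'r': 835}
{'conf': 0.54, 'uv': (np.float64(336.6), np.float64(296.2)), 'n': 335, 'col': array([196., 130.,  52.]), 'xy': (261.3, -255.8), 'ax': (74.4, 56.7), 'yaw': np.float64(0.951), 'r': 366}
{'conf': 0.9, 'uv': (np.float64(90.8), np.float64(294.5)), 'n': 502, 'col': array([ 60., 104., 175.]), 'xy': (397.3, -568.5), 'ax': (84.6, 53.0), 'yaw': np.float64(-0.209), 'r': 694}

[... 217 characters left out ...]
(178.1), np.float64(305.6)), 'n': 589, 'col': array([197., 158., 100.]), 'xy': (556.0, -412.8), 'ax': (81.2, 59.7), 'yaw': np.float64(0.583), 'r': 693}
{'conf': 0.62, 'uv': (np.float64(176.4), np.float64(363.8)), 'n': 735, 'col': array([54., 46., 43.]), 'xy': (691.7, -480.8), 'ax': (79.4, 52.8), 'yaw': np.float64(0.089), 'r': 842}
{'conf': 0.61, 'uv': (np.float64(222.3), np.float64(276.4)), 'n': 496, 'col': array([191., 151.,  94.]), 'xy': (539.1, -283.2), 'ax': (76.0, 65.9), 'yaw': np.float64(1.062), 'r': 609}
{'conf': 0.59, 'uv': (np.float64(184.2), np.float64(217.7)), 'n': 336, 'col': array([182., 143.,  88.]), 'xy': (269.0, -257.6), 'ax': (78.5, 68.7), 'yaw': np.float64(0.296), 'r': 372}
```

```bash
python3 - <<'E'
from h import *
st(); plan(525,-240,225,-2.06)
E
```

```text
t 17.0 pos [493.2 346.  185.5] head -3.107 tilt [-0.011 -0.003 -1.   ] F [-0.3  0.2  0.5] gap 85.6 q [-0.3   0.8  -0.7   1.66  0.61  0.93  0.37]
shift [ -11.2 -586.9  -38.1] turn -1.047 dist 588.2 head -3.107
```

Call:
play_rows(
  targets=[
    [[0,-20,-20,-0.1,-1],[0,-60,-35,-0.2,-1],[0,-105,-38,-0.3,-1],[-2,-153,-38,-0.4,-1],[-3,-200,-38,-0.5,-1]],
  ],
)

```text
t: 17.5
tool_pos: [503.7, 144.5, 224.5]
ee_rot: [0.833, -3.018, 0.001]
ft_force: [0.3, -0.3, 0.5]
finger_gap: 85.6
```

```bash
python3 - <<'E'
from h import *
st(); plan(525,-240,225,-2.06)
E
```

```text
t 17.5 pos [503.7 144.5 224.5] head -2.603 tilt [-0.01  -0.003 -1.   ] F [ 0.3 -0.3  0.5] gap 85.6 q [ 0.16  0.71 -0.91  1.85  0.68  0.95  1.05]
shift [ 179.  -341.     0.4] turn -0.543 dist 385.1 head -2.603
```

Call:
play_rows(
  targets=[
    [[18,-34,0,-0.1,-1],[38,-73,0,-0.2,-1],[58,-112,0,-0.3,-1],[80,-153,0,-0.4,-1],[103,-197,0,-0.5,-1]],
  ],
)

```text
t: 18.0
tool_pos: [515.3, -77.1, 225.0]
ee_rot: [1.555, -2.718, -0.004]
ft_force: [1.9, 0.5, 0.2]
finger_gap: 85.6
```

```bash
python3 - <<'E'
from h import *
st(); plan(515,-250,200,-2.06)
E
```

```text
t 18.0 pos [515.3 -77.1 225. ] head -2.102 tilt [-0.01  -0.003 -1.   ] F [1.9 0.5 0.2] gap 85.6 q [ 0.66  0.77 -1.07  1.85  0.79  1.04  1.87]
shift [149.  -87.5  25.4] turn -0.042 dist 174.6 head -2.102
```

Call:
play_rows(
  targets=[
    [[35,-20,5,-0.02,-1],[75,-44,12,-0.04,-1],[115,-67,18,-0.04,-1],[149,-87,25,-0.04,-1],[149,-87,25,-0.04,-1]],
  ],
)

```text
t: 18.5
tool_pos: [511.5, -256.2, 197.9]
ee_rot: [1.583, -2.695, -0.003]
ft_force: [-0.8, -1.1, -0.4]
finger_gap: 85.1
```

```bash
python3 - <<'E'
from h import *
st(); T=c2w('wrist'); im=ctrl.camera('wrist'); save(im,'f_w1'); print(lm('wrist','potato1',T)); st()
T=c2w('wrist'); pots('wrist',T)
E
```

```text
t 18.5 pos [ 511.5 -256.2  197.9] head -2.079 tilt [-0.015 -0.006 -1.   ] F [-0.8 -1.1 -0.4] gap 85.1 q [ 0.93  0.87 -1.06  1.73  0.85  1.09  2.22]
[(0.96, array([ 681.8, -481.4,   18.5])), (0.84, array([ 556.2, -412.1,   27.3])), (0.81, array([ 259.2, -254.4,   20. ])), (0.62, array([ 533.2, -280.5,   25.6]))]
t 18.6 pos [ 513.2 -249.1  199.8] head -2.07 tilt [-0.011 -0.002 -1.   ] F [-0.   1.3  0.6] gap 85.4 q [ 0.93  0.86 -1.06  1.73  0.85  1.09  2.22]
{'conf': 0.92, 'uv': (np.float64(23.8), np.float64(64.8)), 'n': 3300, 'col': array([34., 31., 31.]), 'xy': (674.0, -473.0), 'ax': (74.0, 51.0), 'yaw': np.float64(0.474), 'r': 823}
{'conf': 0.88, 'uv': (np.float64(496.6), np.float64(58.6)), 'n': 4159, 'col': array([209., 156., 103.]), 'xy': (262.2, -255.4), 'ax': (77.0, 60.4), 'yaw': np.float64(0.796), 'r': 366}
{'conf': 0.88, 'uv': (np.float64(243.1), np.float64(169.6)), 'n': 2976, 'col': array([224., 168., 111.]), 'xy': (538.1, -280.1), 'ax': (76.3, 57.5), 'yaw': np.float64(1.031), 'r': 607}
{'conf': 0.57, 'uv': (np.float64(160.7), np.float64(59.8)), 'n': 4090, 'col': array([222., 172., 115.]), 'xy': (553.9, -412.5), 'ax': (78.6, 56.7), 'yaw': np.float64(0.704), 'r': 691}
```

View pics/f_w1.png

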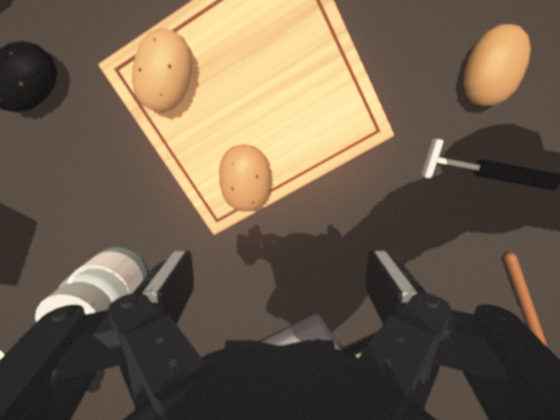

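```bash
python3 - <<'E'
from h import *
T=c2w('wrist'); r=[ray('wrist',(243.1,169.6),T),ray('top',(338.6,213.2)),ray('scene',(222.3,276.4))]; print(tri(r))
plan(538,-280.5,60,-2.10); plan(538,-280.5,6,-2.1)
E
```

```text
(array([ 539.7807032 , -281.61151003,   27.30369864]), [np.float64(3.1093786076375047), np.float64(1.6856561921722706), np.float64(1.907778373925775)])
shift [ 17.3 -38.3 140.4] turn 0.035 dist 146.6 head -2.065
shift [ 17.  -38.7 194.4] turn 0.035 dist 199.0 head -2.065
```

Call:
play_rows(
  targets=[
    [[6,-13,35,0.02,-1],[12,-26,75,0.035,-1],[17,-39,115,0.035,-1],[17,-39,140,0.035,-1],[17,-39,140,0.035,-1]],
  ],
)

```text
t: 19.2
tool_pos: [536.3, -280.3, 56.9]
ee_rot: [1.556, -2.712, -0.012]
ft_force: [-0.6, -0.3, 0.2]
finger_gap: 85.7
```

```bash
python3 - <<'E'
from h import *
st(); plan(538.5,-281,7,-2.1); save(ctrl.camera('wrist'),'f_w2')
E
```

```text
t 19.2 pos [ 536.3 -280.3   56.9] head -2.1 tilt [-0.017 -0.001 -1.   ] F [-0.6 -0.3  0.2] gap 85.7 q [ 0.87  1.08 -0.92  1.71  1.05  0.95  2.13]
shift [-1.  -3.  49.9] turn 0.0 dist 50.0 head -2.1
```

View pics/f_w2.png

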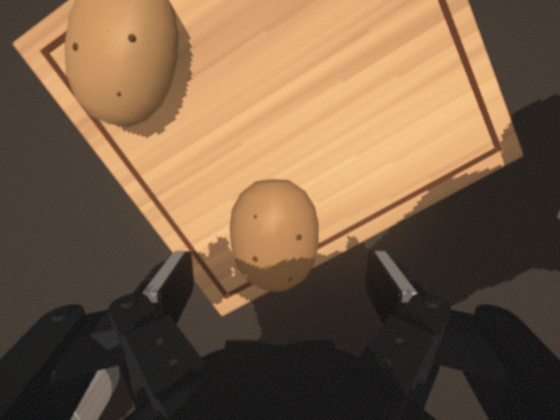

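```bash
python3 - <<'E'
from h import *
print(atz('wrist',(274,234),27)); plan(538.5,-281,7); st()
E
```

```text
[ 540.1 -280.7   27. ]
shift [-0.  -1.5 52.4] turn 0 dist 52.4 head -2.099
t 19.25 pos [ 537.9 -280.2   59.4] head -2.099 tilt [-0.013 -0.001 -1.   ] F [-0.1  0.2  0.8] gap 85.6 q [ 0.87  1.07 -0.92  1.71  1.04  0.95  2.13]
```

Call:
play_rows(
  targets=[
    [[-1,-1,15,0,-1],[-1,-1,32,0,-1],[-1,-1,46,0,-1],[-1,-1,52,0,-1],[-1,-1,52,0,-1]],
  ],
)

```text
t: 19.75
tool_pos: [538.2, -281.9, 6.8]
ee_rot: [1.554, -2.716, -0.007]
ft_force: [-0.2, 0.5, -0.2]
finger_gap: 85.6
```

Call:
play_rows(
  targets=[
    [[0,0,0,0,-1],[0,0,0,0,0],[0,0,0,0,1],[0,0,0,0,1],[0,0,0,0,1]],
  ],
  grip_force=35,
)

```text
t: 20.25
tool_pos: [539.4, -282.1, 8.8]
ee_rot: [1.555, -2.718, -0.003]
ft_force: [-0.8, -0.2, 6.3]
finger_gap: 54.4
```

```bash
python3 - <<'E'
from h import *
st(); save(ctrl.camera('wrist'),'f_w3')
E
```

```text
t 20.25 pos [ 539.4 -282.1    8.8] head -2.102 tilt [-0.01  -0.003 -1.   ] F [-0.8 -0.2  6.3] gap 54.4 q [ 0.85  1.14 -0.87  1.71  1.13  0.89  2.07]
```

View pics/f_w3.png

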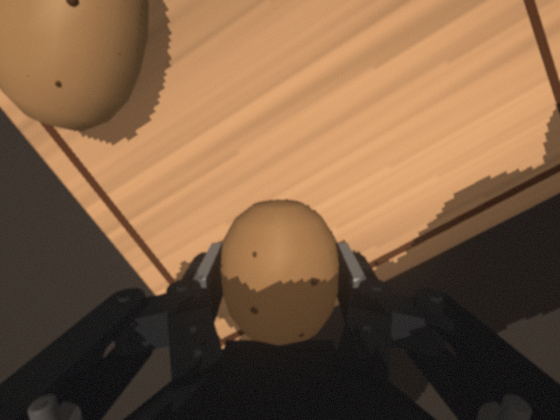

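Call:
play_rows(
  targets=[
    [[0,0,-10,0,1],[0,0,-30,0,1],[0,0,-60,0,1],[0,0,-95,0,1],[0,0,-135,0,1]],
  ],
)

```text
t: 20.8
tool_pos: [539.6, -281.4, 143.7]
ee_rot: [1.555, -2.716, -0.007]
ft_force: [0.5, -0.0, -1.2]
finger_gap: 54.5
```

Call:
play_rows(
  targets=[
    [[0,0,-35,0,1],[0,0,-60,0,1],[0,0,-75,0,1],[0,0,-75,0,1],[0,0,-75,0,1]],
  ],
)

```text
t: 21.3
tool_pos: [540.5, -281.6, 216.9]
ee_rot: [1.554, -2.716, -0.006]
ft_force: [0.4, -0.2, -2.2]
finger_gap: 54.3
```

```bash
python3 - <<'E'
from h import *
st(); plan(670,52,220); save(ctrl.camera('wrist'),'f_w4')
E
```

```text
t 21.3 pos [ 540.5 -281.6  216.9] head -2.102 tilt [-0.013 -0.003 -1.   ] F [ 0.4 -0.2 -2.2] gap 54.3 q [ 0.93  0.88 -1.05  1.6   0.82  1.17  2.29]
shift [-353.2   57.5   -5.8] turn 0 dist 357.9 head -2.102
```

View pics/f_w4.png

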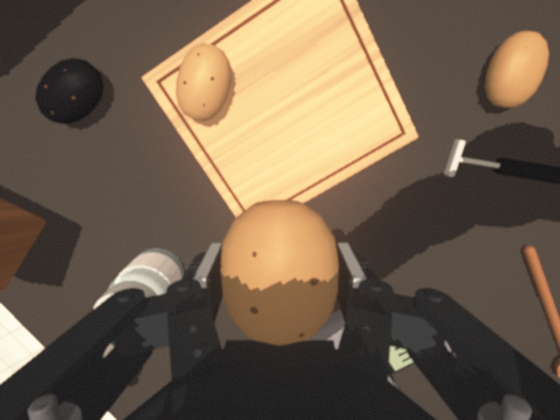

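Call:
play_rows(
  targets=[
    [[-20,3,-1,0,1],[-55,9,-2,0,1],[-92,15,-3,0,1],[-130,21,-4,0,1],[-170,28,-5,0,1]],
  ],
)

```text
t: 21.85
tool_pos: [602.8, -120.0, 219.8]
ee_rot: [1.552, -2.715, -0.007]
ft_force: [0.6, -0.2, -0.9]
finger_gap: 54.2
```

Call:
play_rows(
  targets=[
    [[-40,6,0,0,1],[-80,13,0,0,1],[-120,20,0,0,1],[-155,26,0,0,1],[-180,29,0,0,1]],
  ],
)

```text
t: 22.35
tool_pos: [668.9, 52.5, 218.5]
ee_rot: [1.558, -2.713, -0.008]
ft_force: [-0.5, 0.1, -0.7]
finger_gap: 54.5
```

Call:
play_rows(
  targets=[
    [[0,0,0,0,1],[0,0,0,0,1],[0,0,0,0,1],[0,0,0,0,1],[0,0,0,0,1]],
  ],
)

```text
t: 22.85
tool_pos: [669.5, 47.8, 220.4]
ee_rot: [1.552, -2.718, -0.004]
ft_force: [0.5, -1.1, -1.4]
finger_gap: 54.5
```

```bash
python3 - <<'E'
from h import *
st(); plan(670,52,82); save(ctrl.camera('wrist'),'f_w5')
im=ctrl.camera('scene'); save(cv2.resize(im[100:290,250:430],None,fx=3.5,fy=3),'f_s5'); print(lm('scene','pot'))
E
```

```text
t 22.85 pos [669.5  47.8 220.4] head -2.104 tilt [-0.011 -0.004 -1.   ] F [ 0.5 -1.1 -1.4] gap 54.5 q [ 0.31  0.93 -0.99  1.39  0.78  1.25  1.86]
shift [ -5.1   0.6 138.4] turn 0 dist 138.5 head -2.104
[(0.67, array([675.2,  30.4,  35.3]))]
```

View pics/f_w5.png

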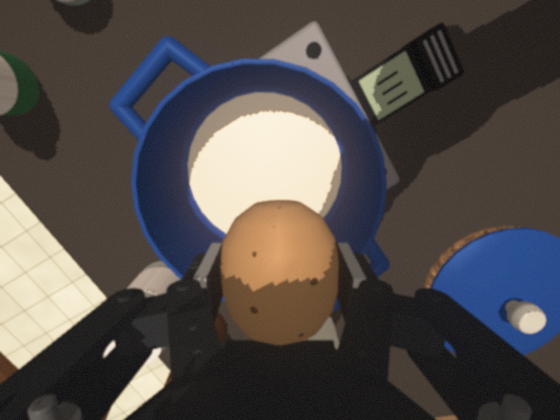

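View pics/f_s5.png

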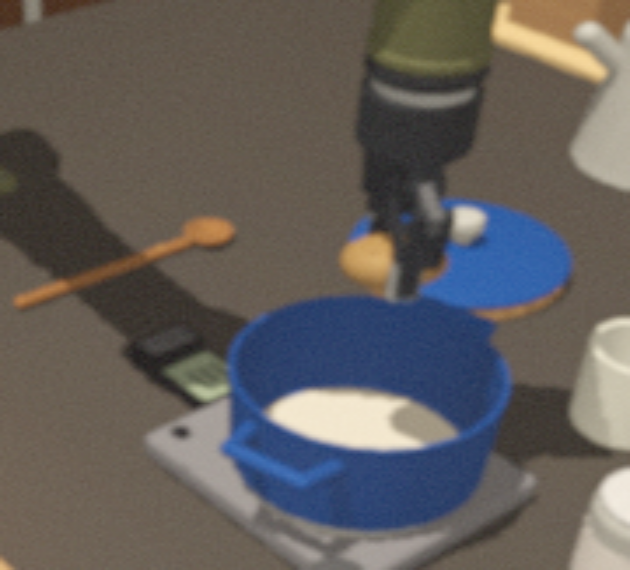

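Call:
play_rows(
  targets=[
    [[0,0,30,0,1],[0,0,65,0,1],[0,0,100,0,1],[0,0,125,0,1],[0,0,136,0,1]],
  ],
)

```text
t: 23.5
tool_pos: [666.6, 47.8, 81.9]
ee_rot: [1.552, -2.714, -0.006]
ft_force: [-0.4, 0.0, 0.2]
finger_gap: 54.5
```

Call:
play_rows(
  targets=[
    [[0,0,0,0,1],[0,0,0,0,1],[0,0,0,0,-0.7],[0,0,0,0,-0.7],[0,0,0,0,-0.7]],
  ],
)

```text
t: 24.0
tool_pos: [668.8, 49.1, 85.8]
ee_rot: [1.555, -2.719, -0.004]
ft_force: [-0.3, -0.6, -0.6]
finger_gap: 72.8
```

Call:
play_rows(
  targets=[
    [[0,0,0,0,-0.7],[0,0,-25,0,-0.8],[0,0,-60,0,-1],[0,0,-100,0,-1],[0,0,-140,0,-1]],
  ],
)

```text
t: 24.5
tool_pos: [669.4, 49.2, 226.1]
ee_rot: [1.555, -2.717, -0.005]
ft_force: [1.4, 0.0, -0.4]
finger_gap: 85.4
```

```bash
python3 - <<'E'
from h import *
st(); save(ctrl.camera('wrist'),'f_w6'); plan(556,-412,220,.68-np.pi,); plan(520,-380,220,.68-np.pi,)
im=ctrl.camera('scene'); save(im,'f_s6'); print(lm('scene','pot'))
E
```

```text
t 24.5 pos [669.4  49.2 226.1] head -2.102 tilt [-0.011 -0.003 -1.   ] F [ 1.4  0.  -0.4] gap 85.4 q [ 0.31  0.93 -1.    1.38  0.78  1.26  1.87]
shift [ 458.7 -134.6   13.3] turn 0.359 dist 478.2 head -2.103
shift [449.3 -87.3  13.4] turn 0.359 dist 457.9 head -2.103
[]
```

View pics/f_w6.png

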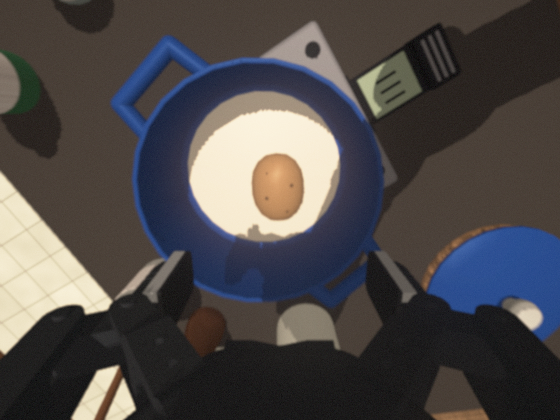

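View pics/f_s6.png

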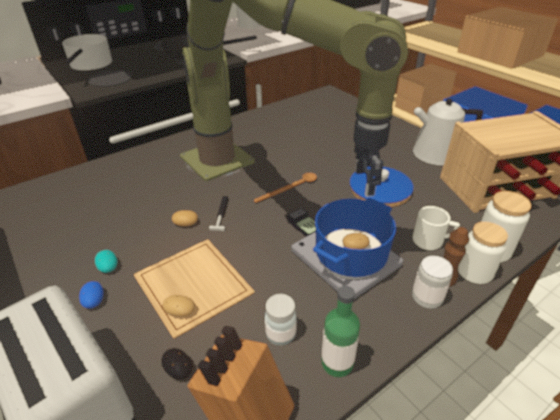

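Call:
play_rows(
  targets=[
    [[42,-12,0,0.05,-1],[88,-26,2,0.1,-1],[134,-39,3,0.18,-1],[180,-53,5,0.24,-1],[226,-66,6,0.3,-1]],
  ],
)

```text
t: 25.15
tool_pos: [610.4, -181.3, 218.4]
ee_rot: [1.127, -2.918, -0.003]
ft_force: [0.7, 0.5, 1.2]
finger_gap: 85.5
```

```bash
python3 - <<'E'
from h import *
st(); plan(548,-405,180,-2.49)
E
```

```text
t 25.15 pos [ 610.4 -181.3  218.4] head -2.405 tilt [-0.013 -0.003 -1.   ] F [0.7 0.5 1.2] gap 85.5 q [ 0.68  0.88 -0.96  1.51  0.76  1.17  1.89]
shift [ 196.1 -124.    39.9] turn 0.085 dist 235.4 head -2.405
```

Call:
play_rows(
  targets=[
    [[37,-24,4,0.03,-1],[75,-48,10,0.06,-1],[114,-73,20,0.085,-1],[155,-98,30,0.085,-1],[193,-122,38,0.085,-1]],
  ],
)

```text
t: 25.65
tool_pos: [548.9, -401.6, 181.1]
ee_rot: [1.004, -2.962, -0.003]
ft_force: [0.3, 0.9, 0.0]
finger_gap: 85.2
```

Call:
play_rows(
  targets=[
    [[0,0,0,0,-1],[0,0,0,0,-1],[0,0,0,0,-1],[0,0,0,0,-1],[0,0,0,0,-1]],
  ],
)

```text
t: 26.15
tool_pos: [551.9, -397.8, 183.5]
ee_rot: [1.01, -2.963, -0.001]
ft_force: [0.9, -0.4, -0.2]
finger_gap: 85.3
```

```bash
python3 - <<'E'
from h import *
st(); T=c2w('wrist'); im,_=pots('wrist',T); save(im,'g_w1'); print(lm('wrist','potato1',T))
E
```

```text
t 26.15 pos [ 551.9 -397.8  183.5] head -2.485 tilt [-0.011 -0.003 -1.   ] F [ 0.9 -0.4 -0.2] gap 85.3 q [ 0.98  0.97 -0.93  1.4   0.8   1.19  2.17]
{'conf': 0.82, 'uv': (np.float64(148.3), np.float64(234.5)), 'n': 2719, 'col': array([42., 38., 37.]), 'xy': (681.0, -478.5), 'ax': (80.7, 53.8), 'yaw': np.float64(0.1), 'r': 832}
{'conf': 0.72, 'uv': (np.float64(266.1), np.float64(181.2)), 'n': 3078, 'col': array([233., 182., 121.]), 'xy': (554.4, -411.7), 'ax': (78.8, 53.6), 'yaw': np.float64(0.691), 'r': 691}
{'conf': 0.6, 'uv': (np.float64(557.0), np.float64(45.4)), 'n': 221, 'col': array([109.,  80.,  53.]), 'xy': (286.7, -276.1), 'ax': (42.3, 4.9), 'yaw': np.float64(0.917), 'r': 398}
[(0.8, array([ 685. , -481.5,   21.3])), (0.68, array([ 553.6, -408.1,   28.1]))]
```

View pics/g_w1.png

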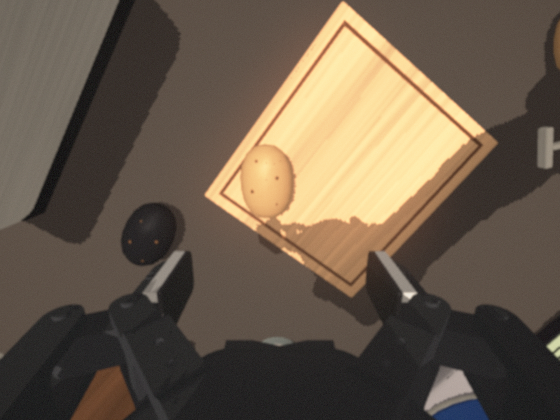

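```bash
python3 - <<'E'
from h import *
plan(555.5,-411.5,7,-2.46)
E
```

```text
shift [  2.8 -13.3 176.4] turn -0.026 dist 176.9 head -2.486
```

Call:
play_rows(
  targets=[
    [[1,-5,35,-0.02,-1],[2,-10,75,-0.02,-1],[3,-13,110,-0.02,-1],[3,-13,125,-0.02,-1],[3,-13,125,-0.02,-1]],
  ],
)

```text
t: 26.8
tool_pos: [553.9, -411.1, 56.0]
ee_rot: [1.035, -2.951, -0.006]
ft_force: [-0.2, 0.2, 0.7]
finger_gap: 85.4
```

```bash
python3 - <<'E'
from h import *
st(); plan(555.5,-411.5,7,-2.46)
T=c2w('wrist'); im,_=pots('wrist',T)
plan(555.5,-411.5,7,-2.46)
E
```

```text
t 26.8 pos [ 553.9 -411.1   56. ] head -2.467 tilt [-0.015 -0.001 -1.   ] F [-0.2  0.2  0.7] gap 85.4 q [ 0.96  1.13 -0.85  1.43  0.93  1.03  2.13]
shift [-1.5 -1.7 49. ] turn -0.007 dist 49.0 head -2.467
{'conf': 0.93, 'uv': (np.float64(277.0), np.float64(233.5)), 'n': 8184, 'col': array([192., 144.,  95.]), 'xy': (555.1, -411.0), 'ax': (81.4, 54.1), 'yaw': np.float64(0.691), 'r': 691}
{'conf': 0.68, 'uv': (np.float64(88.5), np.float64(287.0)), 'n': 3211, 'col': array([31., 29., 29.]), 'xy': (661.9, -486.6), 'ax': (65.0, 34.0), 'yaw': np.float64(-0.499), 'r': 822}
shift [ 0.4  0.5 52.8] turn -0.007 dist 52.8 head -2.467
```

Call:
play_rows(
  targets=[
    [[0,0,15,0,-1],[0,0,32,0,-1],[0,0,46,0,-1],[0,0,52,0,-1],[0,0,52,0,-1]],
  ],
)

```text
t: 27.4
tool_pos: [553.8, -411.6, 4.5]
ee_rot: [1.035, -2.952, -0.004]
ft_force: [-0.4, 0.3, 0.1]
finger_gap: 85.5
```

Call:
play_rows(
  targets=[
    [[0,0,0,0,-1],[0,0,0,0,0],[0,0,0,0,1],[0,0,0,0,1],[0,0,0,0,1]],
  ],
)

```text
t: 27.9
tool_pos: [555.2, -412.3, 7.1]
ee_rot: [1.036, -2.955, 0.0]
ft_force: [-1.1, 0.8, 5.7]
finger_gap: 52.6
```

Call:
play_rows(
  targets=[
    [[0,0,0,0,1],[0,0,-15,0,1],[0,0,-45,0,1],[0,0,-80,0,1],[0,0,-120,0,1]],
  ],
)

```text
t: 28.4
tool_pos: [555.1, -411.2, 126.8]
ee_rot: [1.036, -2.952, -0.004]
ft_force: [0.3, -0.4, -1.2]
finger_gap: 52.7
```

```bash
python3 - <<'E'
from h import *
st(); save(ctrl.camera('wrist'),'g_w2')
im,_=pots('top')
plan(555,-411,220); plan(690,5,220)
E
```

```text
t 28.4 pos [ 555.1 -411.2  126.8] head -2.467 tilt [-0.013 -0.002 -1.   ] F [ 0.3 -0.4 -1.2] gap 52.7 q [ 0.97  1.04 -0.9   1.4   0.85  1.12  2.18]
{'conf': 0.67, 'uv': (np.float64(409.0), np.float64(280.6)), 'n': 238, 'col': array([  2., 170., 149.]), 'xy': (301.7, -501.2), 'ax': (71.4, 43.9), 'yaw': np.float64(-0.353), 'r': 585}
{'conf': 0.66, 'uv': (np.float64(335.8), np.float64(296.6)), 'n': 302, 'col': array([145.,  92.,  37.]), 'xy': (260.4, -252.8), 'ax': (72.3, 52.5), 'yaw': np.float64(0.856), 'r': 363}
{'conf': 0.57, 'uv': (np.float64(240.4), np.float64(178.1)), 'n': 269, 'col': array([205., 138.,  60.]), 'xy': (682.4, 52.7), 'ax': (71.8, 55.7), 'yaw': np.float64(1.063), 'r': 684}
{'conf': 0.51, 'uv': (np.float64(384.7), np.float64(199.5)), 'n': 75, 'col': array([174., 117.,  49.]), 'xy': (563.7, -461.7), 'ax': (33.7, 16.8), 'yaw': np.float64(-1.28), 'r': 729}
{'conf': 0.33, 'uv': (np.float64(251.4), np.float64(230.9)), 'n': 517, 'col': array([115., 113.,  86.]), 'xy': (493.9, 19.9), 'ax': (127.9, 61.6), 'yaw': np.float64(0.047), 'r': 494}
shift [  2.5   2.6 -89.9] turn 0 dist 89.9 head -2.467
shift [-362.6  243.3  -92.8] turn 0 dist 446.4 head -2.467
```

View pics/g_w2.png

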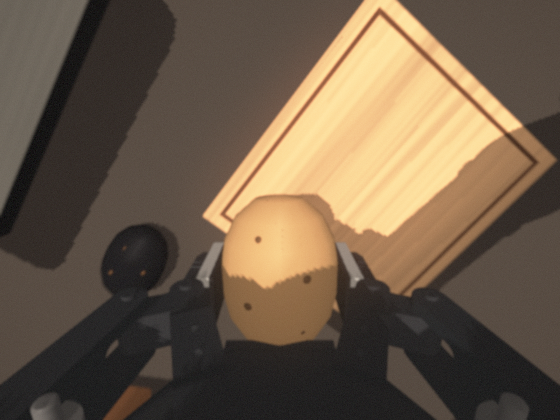

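Call:
play_rows(
  targets=[
    [[0,0,-30,0,1],[-30,20,-60,0,1],[-65,43,-85,0,1],[-100,67,-92,0,1],[-136,91,-92,0,1]],
  ],
)

```text
t: 29.05
tool_pos: [606.8, -254.1, 218.0]
ee_rot: [1.035, -2.955, -0.0]
ft_force: [-0.0, 0.3, -1.7]
finger_gap: 52.5
```

```bash
python3 - <<'E'
from h import *
plan(655,0,220)
E
```

```text
shift [-196.2  168.5   -3.3] turn 0 dist 258.6 head -2.468
```

Call:
play_rows(
  targets=[
    [[-34,29,0,0,1],[-70,60,0,0,1],[-105,90,0,0,1],[-140,120,0,0,1],[-172,148,0,0,1]],
  ],
)

```text
t: 29.55
tool_pos: [647.6, -30.4, 215.0]
ee_rot: [1.036, -2.951, -0.002]
ft_force: [1.2, 0.3, -0.9]
finger_gap: 52.4
```

Call:
play_rows(
  targets=[
    [[-15,13,0,0,1],[-22,18,0,0,1],[-22,18,0,0,1],[-22,18,0,0,1],[-22,18,0,0,1]],
  ],
)

```text
t: 30.05
tool_pos: [654.1, -7.5, 215.4]
ee_rot: [1.03, -2.954, 0.001]
ft_force: [0.2, 0.0, -0.7]
finger_gap: 52.3
```

```bash
python3 - <<'E'
from h import *
st();plan(655,0,98); save(ctrl.camera('wrist'),'g_w3')
E
```

```text
t 30.05 pos [654.1  -7.5 215.4] head -2.471 tilt [-0.012 -0.005 -1.   ] F [ 0.2  0.  -0.7] gap 52.3 q [ 0.38  0.89 -0.92  1.45  0.73  1.18  1.59]
shift [ -6.7   4.9 117.4] turn 0 dist 117.6 head -2.471
```

View pics/g_w3.png

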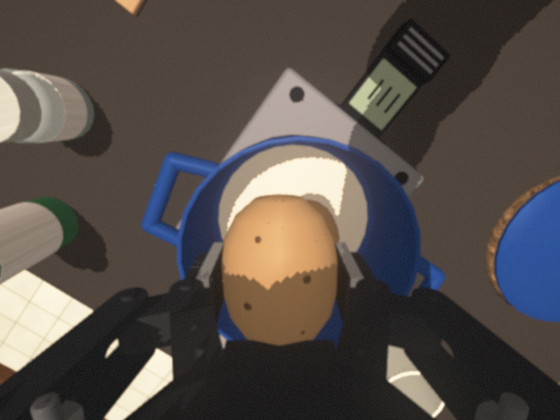

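Call:
play_rows(
  targets=[
    [[-2,2,25,0,1],[-5,4,55,0,1],[-5,4,85,0,1],[-5,4,105,0,1],[-5,4,115,0,1]],
  ],
)

```text
t: 30.6
tool_pos: [653.3, -0.6, 98.6]
ee_rot: [1.032, -2.952, -0.001]
ft_force: [0.1, -0.9, -0.4]
finger_gap: 52.3
```

Call:
play_rows(
  targets=[
    [[0,0,0,0,1],[0,0,0,0,1],[0,0,0,0,-0.7],[0,0,0,0,-0.7],[0,0,0,0,-0.7]],
  ],
)

```text
t: 31.1
tool_pos: [655.1, 1.5, 101.9]
ee_rot: [1.036, -2.956, -0.001]
ft_force: [0.4, 0.6, -1.1]
finger_gap: 72.4
```

Call:
play_rows(
  targets=[
    [[0,0,0,0,-0.7],[0,0,-25,0,-0.8],[0,0,-60,0,-1],[0,0,-100,0,-1],[0,0,-140,0,-1]],
  ],
)

```text
t: 31.6
tool_pos: [655.7, 1.8, 242.3]
ee_rot: [1.036, -2.953, -0.002]
ft_force: [1.8, -0.3, 0.2]
finger_gap: 85.3
```

```bash
python3 - <<'E'
from h import *
st(); save(ctrl.camera('wrist'),'g_w4'); 
im=ctrl.camera('scene'); save(im,'g_s4'); print(lm('scene','pot'))
E
```

```text
t 31.6 pos [655.7   1.8 242.3] head -2.467 tilt [-0.011 -0.003 -1.   ] F [ 1.8 -0.3  0.2] gap 85.3 q [ 0.37  0.86 -0.93  1.42  0.7   1.23  1.6 ]
[(0.69, array([673.4,  31.6,  34.9]))]
```

View pics/g_w4.png

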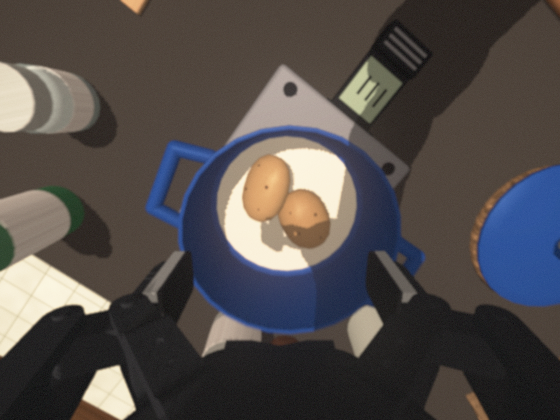

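View pics/g_s4.png

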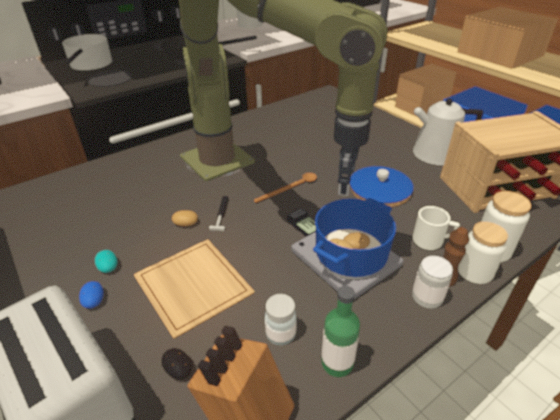

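```bash
python3 - <<'E'
from h import *
plan(330,-230,230,-2.26)
E
```

```text
shift [401.2  22.7  16.3] turn -0.207 dist 402.2 head -2.467
```

Call:
play_rows(
  targets=[
    [[40,2,2,0,-1],[85,5,4,-0.05,-1],[130,7,5,-0.1,-1],[170,9,7,-0.1,-1],[210,12,8,-0.1,-1]],
  ],
)

```text
t: 32.25
tool_pos: [481.9, -121.4, 233.8]
ee_rot: [1.181, -2.897, -0.004]
ft_force: [0.7, -0.1, 0.2]
finger_gap: 85.5
```

```bash
python3 - <<'E'
from h import *
st(); plan(330,-230,230,-2.26)
E
```

```text
t 32.25 pos [ 481.9 -121.4  233.8] head -2.367 tilt [-0.014 -0.003 -1.   ] F [ 0.7 -0.1  0.2] gap 85.5 q [ 0.76  0.7  -1.03  1.91  0.73  0.98  1.73]
shift [184.5  28.5   6.2] turn -0.107 dist 186.8 head -2.367
```

```bash
cat > kin.py <<'E'
import numpy as np
from scipy.spatial.transform import Rotation as R
from scipy.optimize import least_squares
def fk(q,p):
    # p: h,L1,L2,D, signs in p[4:]
    s=p['s'];q=np.array(q)*s+p['off']
    M=R.from_euler('z',q[0]); t=np.array([0,0,p['h']])
    M=M*R.from_euler('y',q[1])*R.from_euler('z',q[2]); t=t+M.apply([p['a1'],0,p['L1']])
    M=M*R.from_euler('y',q[3])*R.from_euler('z',q[4]); t=t+M.apply([p['a2'],0,p['L2']])
    M=M*R.from_euler('y',q[5])*R.from_euler('z',q[6]); t=t+M.apply([0,0,p['D']])
    return t,M
E
cat > fit.py <<'E'
from kin import *
import itertools
S=[([503.2,24.9,231.4],-3.105,[0.11,0.55,-0.39,1.92,0.3,0.73,1.15]),
([519.1,22.1,4.0],-3.108,[-0.06,0.94,-0.13,2.02,0.51,0.21,0.97]),
([450.9,20.1,4.1],-3.107,[-0.09,0.93,-0.09,2.21,1.33,0.07,0.13]),
([639.4,30.1,288.7],-3.106,[0.27,0.75,-0.79,1.41,0.54,1.22,1.03]),
([676.5,30.4,224.6],-3.107,[0.24,0.86,-0.75,1.37,0.6,1.16,1.02]),
([493.8,341.4,214.5],-3.11,[-0.29,0.76,-0.72,1.63,0.58,0.98,0.4]),
([491.7,345.5,41.2],-3.107,[-0.38,0.98,-0.56,1.74,0.79,0.67,0.22]),
([513.2,-249.1,199.8],-2.07,[0.93,0.86,-1.06,1.73,0.85,1.09,2.22]),
([539.4,-282.1,8.8],-2.102,[0.85,1.14,-0.87,1.71,1.13,0.89,2.07]),
([669.5,47.8,220.4],-2.104,[0.31,0.93,-0.99,1.39,0.78,1.25,1.86]),
([551.9,-397.8,183.5],-2.485,[0.98,0.97,-0.93,1.4,0.8,1.19,2.17]),
([555.1,-411.2,126.8],-2.467,[0.97,1.04,-0.9,1.4,0.85,1.12,2.18]),
([655.7,1.8,242.3],-2.467,[0.37,0.86,-0.93,1.42,0.7,1.23,1.6]),
([481.9,-121.4,233.8],-2.367,[0.76,0.7,-1.03,1.91,0.73,0.98,1.73]),
([220.6,584.8,231.3],2.781,[-1.1762,0.69,-0.1945,1.566,0.157,0.9025,-0.2151])]
best=None
for sg in itertools.product([1,-1],repeat=4):
  for o6 in [0]:
    s=np.array([sg[0],1,sg[1],1,sg[2],1,sg[3]])
    def P(x): return dict(s=s,off=np.array([x[4],x[7],0,x[8],0,x[9],x[5]]),h=x[0],L1=x[1],L2=x[2],D=x[3],a1=x[6],a2=0)
    def f(x):
        r=[]
        for pos,h,q in S:
            t,M=fk(q,P(x)); r+=list((t-pos)/10)
            ex=M.as_matrix(); r+=list(20*(ex[:,0]-[np.cos(h),np.sin(h),0])); r+=list(20*(ex[:,2]-[0,0,-1]))
        return r
    for o7 in [0,np.pi,np.pi/2,-np.pi/2]:
      x0=[300,400,350,250,0,o7,0,0,0,0]
      l=least_squares(f,x0)
      if best is None or l.cost<best[0]: best=(l.cost,sg,l.x); print(best)
E
python3 fit.py
```

```text
(np.float64(13964.870058522723), (1, 1, 1, 1), array([-3.00672002e+04,  4.21191122e+02, -2.41437469e+02, -3.03505591e+04,
       -5.96212224e-01, -2.88655262e+00,  9.27076058e+02,  1.73597904e-02,
       -4.17879776e-02, -5.99916102e-03]))
(np.float64(13964.870005675162), (1, 1, 1, 1), array([-3.00663879e+04,  4.21221537e+02, -2.41417904e+02, -3.03497380e+04,
       -5.96277448e-01,  3.39656848e+00,  9.27070973e+02,  1.73607349e-02,
       -4.17905692e-02, -5.99986713e-03]))
(np.float64(13616.761242985449), (1, -1, 1, 1), array([-1.20305401e+03,  1.95916464e+02,  4.80668346e+02, -1.43397627e+03,
       -1.84420097e+00, -3.23897983e+00,  3.44318698e+02, -1.73456138e+00,
        1.52818955e+00, -3.10365331e-01]))
(np.float64(13616.76121287101), (1, -1, 1, 1), array([-1.20305383e+03,  1.95881221e+02,  4.80659896e+02, -1.43400303e+03,
       -1.84417882e+00, -3.23896488e+00,  3.44302741e+02, -1.73457055e+00,
        1.52820373e+00, -3.10365209e-01]))
(np.float64(6301.768596150993), (-1, 1, 1, 1), array([ 5.43750440e+03,  5.27964308e+02,  2.89344307e+02,  5.57800928e+03,
        2.6163958
[... 1817 characters left out ...]
689), (-1, -1, 1, -1), array([-1.58285310e+02,  5.65358643e+02, -3.33346988e+02, -1.58241618e+02,
       -7.87244383e-02,  1.50720587e+00,  1.95009628e+01, -1.77354475e-02,
        3.17754710e+00, -3.16819053e+00]))
(np.float64(5.391314249367836), (-1, -1, 1, -1), array([-1.58284590e+02,  5.65358651e+02, -3.33346986e+02, -1.58240896e+02,
       -7.87244467e-02,  1.50720588e+00,  1.95009730e+01, -1.77354597e-02,
        3.17754713e+00, -3.16819055e+00]))
(np.float64(5.391314249358038), (-1, -1, -1, -1), array([-1.58283505e+02,  5.65358633e+02,  3.33346975e+02, -1.58239861e+02,
       -7.87244476e-02,  1.50720588e+00,  1.95009970e+01, -1.77354107e-02,
        3.59544950e-02, -2.65979706e-02]))
```

```bash
cat >> kin.py <<'E'
_p=dict(s=np.array([-1,1,-1,1,-1,1,-1]),off=np.array([-0.0787,-.0177,0,.036,0,-.0266,1.5072]),h=300-.04,L1=565.36,L2=333.35,D=300,a1=19.5,a2=0)
LO=np.array([-3.01,-.46,-1.47,.13,-1,.04,-2.66]);HI=np.array([3.01,2.08,1.51,2.56,4.14,2.09,2.66])
def ik(pos,h,q0,reg=0.02):
    def f(q):
        t,M=fk(q,_p);m=M.as_matrix()
        return np.r_[(t-pos)/10,10*(m[:,0]-[np.cos(h),np.sin(h),0]),10*(m[:,2]-[0,0,-1]),reg*(q-q0)]
    l=least_squares(f,np.clip(q0,LO+.01,HI-.01),bounds=(LO+.01,HI-.01)); r=f(l.x)[:9]
    return l.x,np.abs(r).max()
E
python3 - <<'E'
from kin import *
rng=np.random.default_rng(0)
for h in [-2.26,0.88]:
  for z in [230,120,60,10]:
    sols=[]
    for k in range(40):
        q,e=ik(np.array([262,-255,z]),h,rng.uniform(LO,HI),reg=1e-4)
        if e<.05: sols.append(q)
    print(h,z,len(sols)); 
    for q in sols[:4]: print(q.round(2))
E
```

```text
-2.26 230 31
[ 0.31  0.4   0.55  2.27 -0.4   0.56 -2.65]
[-0.11  0.73  1.41  2.27 -0.92  0.97 -1.9 ]
[ 0.31  0.4   0.55  2.27 -0.4   0.56 -2.65]
[ 1.11  0.41 -0.59  2.27  0.43  0.57  2.65]
-2.26 120 26
[ 0.56  0.64  0.21  2.42 -0.99  0.17 -2.1 ]
[ 1.27  0.86 -1.05  2.42  1.36  0.75  1.59]
[ 1.36  1.04 -1.36  2.42  1.34  1.05  1.5 ]
[ 0.58  0.63  0.18  2.42 -0.91  0.16 -2.18]
-2.26 60 24
[ 0.94  0.83 -0.41  2.46  1.96  0.34  1.13]
[ 0.84  0.8  -0.25  2.46  2.2   0.24  0.92]
[ 0.73  0.79 -0.06  2.46  2.85  0.16  0.3 ]
[ 0.58  0.8   0.19  2.46  3.96  0.21 -0.77]
-2.26 10 25
[ 1.14  1.1  -0.82  2.48  1.88  0.77  1.15]
[ 0.77  0.94 -0.13  2.48  2.79  0.33  0.35]
[ 0.89  0.96 -0.33  2.48  2.37  0.41  0.74]
[ 0.73  0.93 -0.07  2.48  2.94  0.32  0.21]
0.88 230 21
[ 0.42  0.38  0.39  2.27 -0.28  0.53  0.35]
[ 0.14  0.46  0.82  2.27 -0.59  0.63  0.73]
[ 1.13  0.42 -0.62  2.27  0.45  0.57 -0.52]
[ 1.17  0.43 -0.68  2.27  0.49  0.59 -0.57]
0.88 120 26
[ 1.22  0.8  -0.92  2.42  1.36  0.64 -1.52]
[ 1.37  1.11 -1.46  2.42  1.33  1.16 -1.68]
[ 0.65  0.63  0.07  2.42 -0.46  0.11  0.48]
[ 1.33  0.95 -1.21  2.42  1.35  0.9  -1.6 ]
0.88 60 28
[ 0.75  0.79 -0.1   2.46  2.65  0.17 -2.65]
[ 0.86  0.81 -0.28  2.46  2.13  0.26 -2.16]
[0.53 0.81 0.27 2.46 4.13 0.26 2.21]
[0.54 0.81 0.25 2.46 4.09 0.25 2.25]
0.88 10 21
[ 1.26  1.26 -1.14  2.48  1.72  1.08 -1.9 ]
[ 0.84  0.95 -0.25  2.48  2.51  0.38 -2.53]
[ 0.9   0.96 -0.35  2.48  2.33  0.43 -2.37]
[0.41 0.99 0.49 2.48 4.13 0.51 2.24]
```

```bash
python3 - <<'E'
from h import *
st(); plan(340,-225,180,-2.3)
E
```

```text
t 32.25 pos [ 481.9 -121.4  233.8] head -2.367 tilt [-0.014 -0.003 -1.   ] F [ 0.7 -0.1  0.2] gap 85.5 q [ 0.76  0.7  -1.03  1.91  0.73  0.98  1.73]
shift [173.3  24.7  56.1] turn -0.067 dist 183.8 head -2.367
```

Call:
play_rows(
  targets=[
    [[25,4,8,-0.01,-1],[60,9,20,-0.02,-1],[100,14,32,-0.04,-1],[140,20,46,-0.06,-1],[173,25,56,-0.06,-1]],
  ],
)

```text
t: 32.75
tool_pos: [339.2, -224.2, 179.4]
ee_rot: [1.267, -2.859, -0.007]
ft_force: [0.2, -0.4, -0.6]
finger_gap: 85.7
```

Call:
play_rows(
  targets=[
    [[0,0,0,0,-1],[0,0,0,0,-1],[0,0,0,0,-1],[0,0,0,0,-1],[0,0,0,0,-1]],
  ],
)

```text
t: 33.25
tool_pos: [343.7, -222.7, 181.2]
ee_rot: [1.271, -2.862, -0.002]
ft_force: [-0.4, -0.1, 1.0]
finger_gap: 85.5
```

```bash
python3 - <<'E'
from h import *
st(); T=c2w('wrist'); im,_=pots('wrist',T,z=19); save(im,'h_w1'); print(lm('wrist','potato1',T))
E
```

```text
t 33.25 pos [ 343.7 -222.7  181.2] head -2.306 tilt [-0.01  -0.003 -1.   ] F [-0.4 -0.1  1. ] gap 85.5 q [ 1.08  0.69 -1.01  2.21  0.91  0.76  1.85]
{'conf': 0.64, 'uv': (np.float64(320.7), np.float64(106.5)), 'n': 3552, 'col': array([224., 169., 111.]), 'xy': (258.1, -253.8), 'ax': (75.9, 54.6), 'yaw': np.float64(0.909), 'r': 362}
[(0.67, array([ 261.3, -255.3,   18.8]))]
```

View pics/h_w1.png

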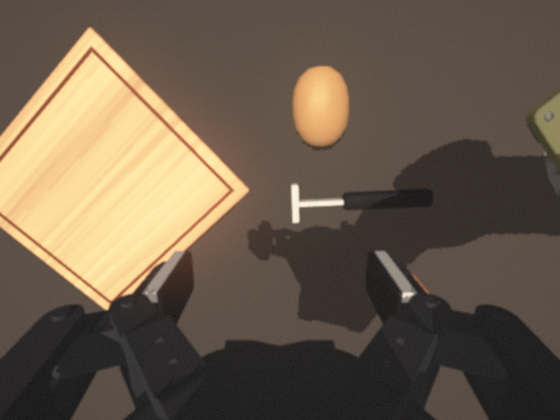

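```bash
python3 - <<'E'
from h import *
T=c2w('wrist'); print(tri([ray('wrist',(320.7,106.5),T),ray('top',(336.6,296.2)),ray('scene',(184.2,217.7))]))
st();plan(261,-254.5,90,-2.25)
from kin import *
q=ctrl.get_obs()['joint_positions']
for p in [(300,-240,135),(261,-254.5,90),(261,-254.5,50),(261,-254.5,2)]:
    q,e=ik(np.array(p),-2.25,q,.01); print(p,q.round(2),e.round(3))
E
```

```text
(array([ 259.25952145, -255.55427487,   19.35265272]), [np.float64(2.762673406641852), np.float64(2.3274710372070073), np.float64(1.0882422533007836)])
t 33.4 pos [ 343.1 -223.   181.1] head -2.306 tilt [-0.01  -0.003 -1.   ] F [-0.5 -0.5 -0.1] gap 85.4 q [ 1.08  0.69 -1.01  2.21  0.91  0.76  1.85]
shift [77.6 39.2 92. ] turn -0.056 dist 126.6 head -2.306
(300, -240, 135) [ 1.13  0.76 -0.9   2.35  1.2   0.63  1.72] 0.0
(261, -254.5, 90) [ 1.18  0.87 -0.87  2.45  1.54  0.64  1.47] 0.0
(261, -254.5, 50) [ 1.17  1.   -0.87  2.47  1.72  0.73  1.29] 0.0
(261, -254.5, 2) [ 1.16  1.14 -0.86  2.48  1.88  0.83  1.16] 0.0
```

Call:
play_rows(
  targets=[
    [[12,6,14,-0.01,-1],[30,15,35,-0.03,-1],[50,25,58,-0.05,-1],[68,34,80,-0.056,-1],[78,40,92,-0.056,-1]],
  ],
)

```text
t: 33.9
tool_pos: [257.7, -254.7, 88.9]
ee_rot: [1.346, -2.824, -0.006]
ft_force: [0.4, -0.4, -0.3]
finger_gap: 85.5
```

Call:
play_rows(
  targets=[
    [[0,0,0,0,-1],[0,0,0,0,-1],[0,0,0,0,-1],[0,0,0,0,-1],[0,0,0,0,-1]],
  ],
)

```text
t: 34.4
tool_pos: [260.5, -254.6, 90.5]
ee_rot: [1.349, -2.826, -0.001]
ft_force: [-0.3, 0.8, -0.2]
finger_gap: 85.7
```

```bash
python3 - <<'E'
from h import *
st(); T=c2w('wrist'); im,_=pots('wrist',T,z=19); save(im,'h_w2'); print(lm('wrist','potato1',T)); plan(260,-255,1,-2.24)
E
```

```text
t 34.4 pos [ 260.5 -254.6   90.5] head -2.251 tilt [-0.01  -0.004 -1.   ] F [-0.3  0.8 -0.2] gap 85.7 q [ 1.12  0.82 -0.81  2.42  1.44  0.57  1.55]
{'conf': 0.72, 'uv': (np.float64(280.8), np.float64(211.2)), 'n': 5902, 'col': array([221., 169., 111.]), 'xy': (258.5, -253.4), 'ax': (79.3, 57.9), 'yaw': np.float64(0.907), 'r': 362}
[(0.78, array([ 260. , -255.7,   18.3]))]
shift [-0.5 -0.9 89.2] turn -0.011 dist 89.2 head -2.251
```

View pics/h_w2.png

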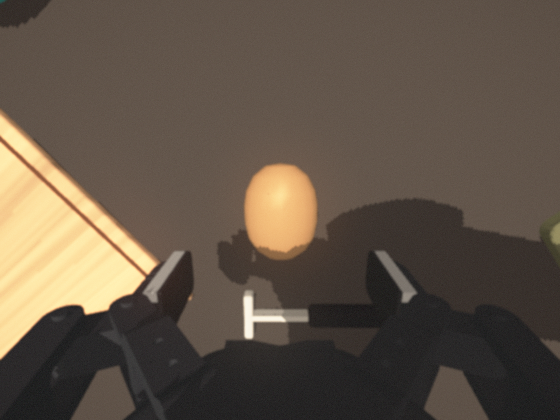

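Call:
play_rows(
  targets=[
    [[0,-0.5,20,-0.01,-1],[0,-0.5,45,-0.01,-1],[0,-0.5,68,-0.01,-1],[0,-0.5,82,-0.01,-1],[0,-0.5,88,-0.01,-1]],
  ],
)

```text
t: 35.05
tool_pos: [258.9, -254.6, 0.8]
ee_rot: [1.362, -2.819, -0.006]
ft_force: [-0.1, 1.2, 0.1]
finger_gap: 85.3
```

Call:
play_rows(
  targets=[
    [[0,0,0,0,-1],[0,0,0,0,-1],[0,0,0,0,0],[0,0,0,0,1],[0,0,0,0,1]],
  ],
)

```text
t: 35.55
tool_pos: [259.3, -255.3, 2.8]
ee_rot: [1.363, -2.818, -0.001]
ft_force: [0.2, -0.8, 6.2]
finger_gap: 54.3
```

Call:
play_rows(
  targets=[
    [[0,0,0,0,1],[0,0,0,0,1],[0,0,-15,0,1],[0,0,-40,0,1],[0,0,-70,0,1]],
  ],
)

```text
t: 36.05
tool_pos: [259.5, -254.4, 72.4]
ee_rot: [1.362, -2.819, -0.006]
ft_force: [-0.7, -0.2, -1.4]
finger_gap: 54.4
```

```bash
python3 - <<'E'
from h import *
st(); save(ctrl.camera('wrist'),'h_w3'); plan(340,-225,200); plan(690,20,235)
E
```

```text
t 36.05 pos [ 259.5 -254.4   72.4] head -2.241 tilt [-0.012 -0.001 -1.   ] F [-0.7 -0.2 -1.4] gap 54.4 q [ 1.09  0.86 -0.77  2.43  1.54  0.56  1.46]
shift [ -71.2  -43.2 -124.4] turn 0 dist 149.7 head -2.239
shift [-480.1 -166.  -163.2] turn 0 dist 533.5 head -2.239
```

View pics/h_w3.png

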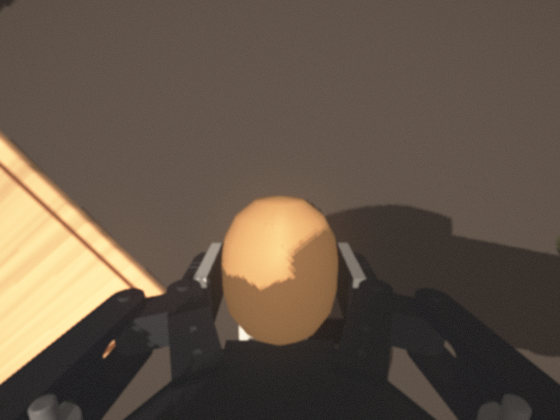

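Call:
play_rows(
  targets=[
    [[-8,-5,-20,0,1],[-22,-13,-50,0,1],[-40,-24,-82,0,1],[-58,-35,-110,0,1],[-71,-43,-124,0,1]],
  ],
)

```text
t: 36.6
tool_pos: [341.0, -225.1, 197.6]
ee_rot: [1.365, -2.82, 0.002]
ft_force: [0.7, -0.5, -2.4]
finger_gap: 54.8
```

```bash
python3 - <<'E'
from h import *
T=np.eye(4); h=-2.467; z=np.array([-.011,-.003,-1.]); x=np.array([np.cos(h),np.sin(h),0]); x-=z*(x@z); x/=np.linalg.norm(x); y=np.cross(z,x)
T[:3,:3]=np.c_[x,y,z]; T[:3,3]=[655.7,1.8,242.3]; T=T@ctrl.camera_info('wrist')['mount']
for uv in [(304,219),(267,187),(245,235),(330,180)]: print(uv,atz('wrist',uv,60,T))
st(); plan(690,20,235)
E
```

```text
(304, 219) [670.2  52.7  60. ]
(267, 187) [666.9  -5.   60. ]
(245, 235) [729.6  10.6  60. ]
(330, 180) [616.1  45.7  60. ]
t 36.6 pos [ 341.  -225.1  197.6] head -2.24 tilt [-0.007 -0.005 -1.   ] F [ 0.7 -0.5 -2.4] gap 54.8 q [ 1.06  0.63 -0.95  2.2   0.81  0.73  2.02]
shift [-408.4 -121.5  -41.1] turn 0 dist 428.1 head -2.24
```

Call:
play_rows(
  targets=[
    [[-30,-9,-10,0,1],[-70,-21,-25,0,1],[-112,-33,-41,0,1],[-154,-46,-41,0,1],[-196,-58,-41,0,1]],
  ],
)

```text
t: 37.1
tool_pos: [507.7, -107.2, 234.4]
ee_rot: [1.362, -2.819, -0.001]
ft_force: [0.1, -0.5, -1.5]
finger_gap: 54.4
```

```bash
python3 - <<'E'
from h import *
st(); plan(705,25,230)
E
```

```text
t 37.1 pos [ 507.7 -107.2  234.4] head -2.241 tilt [-0.01  -0.004 -1.   ] F [ 0.1 -0.5 -1.5] gap 54.4 q [ 0.67  0.7  -0.95  1.85  0.69  0.97  1.88]
shift [-226.2  -72.4    1.7] turn 0 dist 237.5 head -2.241
```

Call:
play_rows(
  targets=[
    [[-40,-13,0,0,1],[-85,-27,0,0,1],[-130,-42,0,0,1],[-175,-56,0,0,1],[-215,-69,0,0,1]],
  ],
)

```text
t: 37.6
tool_pos: [695.2, 19.2, 231.1]
ee_rot: [1.363, -2.817, -0.003]
ft_force: [1.1, -0.3, -0.8]
finger_gap: 54.5
```

Call:
play_rows(
  targets=[
    [[-8,-3,0,0,1],[-8,-3,0,0,1],[-8,-3,0,0,1],[-8,-3,0,0,1],[-8,-3,0,0,1]],
  ],
)

```text
t: 38.1
tool_pos: [700.9, 20.3, 231.6]
ee_rot: [1.36, -2.819, -0.002]
ft_force: [-0.5, -0.2, -0.9]
finger_gap: 54.3
```

```bash
python3 - <<'E'
from h import *
st(); plan(704,26,102); save(ctrl.camera('wrist'),'h_w4')
im=ctrl.camera('scene');print(lm('scene','pot'))
E
```

```text
t 38.1 pos [700.9  20.3 231.6] head -2.243 tilt [-0.011 -0.004 -1.   ] F [-0.5 -0.2 -0.9] gap 54.3 q [ 0.28  0.92 -0.87  1.27  0.69  1.27  1.88]
shift [ -7.7   0.4 129.6] turn 0 dist 129.8 head -2.243
[(0.75, array([674.6,  30.4,  35.5]))]
```

View pics/h_w4.png

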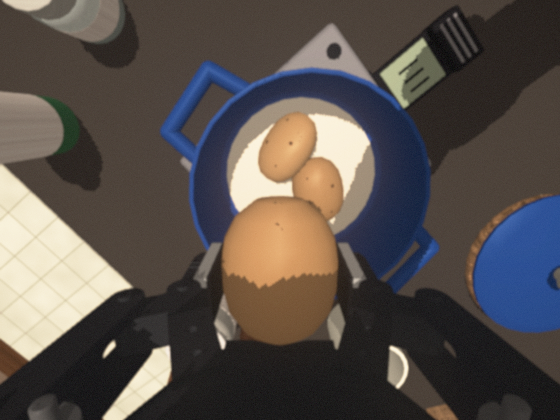

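Call:
play_rows(
  targets=[
    [[-2,0,25,0,1],[-5,0,60,0,1],[-5,0,95,0,1],[-5,0,120,0,1],[-5,0,128,0,1]],
  ],
)

```text
t: 38.75
tool_pos: [701.3, 24.5, 100.0]
ee_rot: [1.36, -2.814, -0.005]
ft_force: [-0.6, 0.1, -1.9]
finger_gap: 54.4
```

Call:
play_rows(
  targets=[
    [[0,0,0,0,1],[0,0,0,0,1],[0,0,0,0,-0.7],[0,0,0,0,-0.7],[0,0,0,0,-0.7]],
  ],
)

```text
t: 39.25
tool_pos: [703.9, 25.8, 104.5]
ee_rot: [1.363, -2.82, -0.002]
ft_force: [1.1, -0.8, 0.3]
finger_gap: 72.5
```

Call:
play_rows(
  targets=[
    [[0,0,0,0,-0.7],[0,0,-25,0,-0.8],[0,0,-60,0,-1],[0,0,-100,0,-1],[0,0,-140,0,-1]],
  ],
)

```text
t: 39.75
tool_pos: [704.6, 26.0, 244.7]
ee_rot: [1.362, -2.818, -0.004]
ft_force: [0.0, 0.1, 0.1]
finger_gap: 85.4
```

```bash
python3 - <<'E'
from h import *
st(); save(ctrl.camera('wrist'),'h_w5'); 
im=ctrl.camera('top'); save(im,'h_t5'); print(lm('top','pot'))
plan(492,345.5,225,-3.107)
im=ctrl.camera('scene'); save(im,'h_s5'); print(lm('scene','pot'),lm('scene','lid_knob'))
E
```

```text
t 39.75 pos [704.6  26.  244.7] head -2.241 tilt [-0.011 -0.003 -1.   ] F [0.  0.1 0.1] gap 85.4 q [ 0.27  0.91 -0.87  1.24  0.68  1.3   1.89]
[(0.82, array([676.7,  31.7,  34.6]))]
shift [-116.2  365.9   22.7] turn 0.865 dist 384.5 head -2.242
[(0.86, array([672.2,  31. ,  36.4]))] [(0.67, array([493.8, 346.4,  59.7])), (0.39, array([457.9,  22.7,  17.8]))]
```

View pics/h_w5.png

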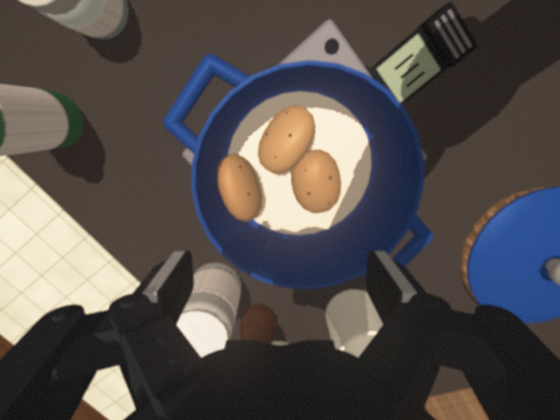

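View pics/h_s5.png

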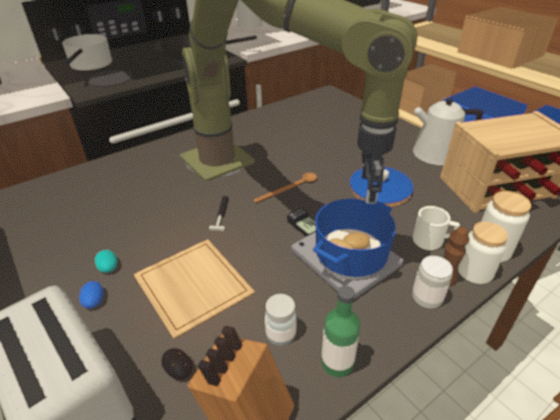

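```bash
python3 - <<'E'
from h import *
T=c2w('wrist'); im=ctrl.camera('wrist')
hsv=cv2.cvtColor(im,cv2.COLOR_RGB2HSV)
f,cx,cy=K('wrist')
# predicted rim circles
best=[]
g=cv2.GaussianBlur(cv2.cvtColor(im,cv2.COLOR_RGB2GRAY),(3,3),0).astype(float)
blue=((hsv[...,0]>105)&(hsv[...,0]<130)&(hsv[...,1]>120)).astype(float)
th=np.linspace(0,2*np.pi,360,endpoint=False)
def samp(img,uv):
    return cv2.remap(img.astype(np.float32),uv[:,0].astype(np.float32).reshape(-1,1),uv[:,1].astype(np.float32).reshape(-1,1),cv2.INTER_LINEAR)[:,0]
vis=None
def score(x,y,z=141):
    s=0
    ci=proj('wrist',np.c_[x+98*np.cos(th),y+98*np.sin(th),0*th+z],T); co=proj('wrist',np.c_[x+103*np.cos(th),y+103*np.sin(th),0*th+z],T)
    ok=(ci[:,1]<250)
    return (samp(blue,ci)-samp(blue,co))[ok].mean()
R_=[(score(x,y),x,y) for x in np.arange(660,690,1.) for y in np.arange(16,46,1.)]
R_.sort(reverse=True); print(R_[:6])
s,x,y=R_[0]
for r,c in [(100,(255,0,0)),(93.5,(0,255,0))]:
    p=proj('wrist',np.c_[x+r*np.cos(th),y+r*np.sin(th),0*th+141],T)
    cv2.polylines(im,[p.astype(np.int32)],True,c,1)
save(im,'h_w6')
E
```

```text
[(np.float32(0.89635646), np.float64(676.0), np.float64(31.0)), (np.float32(0.85827875), np.float64(676.0), np.float64(30.0)), (np.float32(0.8443672), np.float64(677.0), np.float64(32.0)), (np.float32(0.8417113), np.float64(677.0), np.float64(31.0)), (np.float32(0.81785935), np.float64(676.0), np.float64(32.0)), (np.float32(0.7884876), np.float64(677.0), np.float64(33.0))]
```

View pics/h_w6.png

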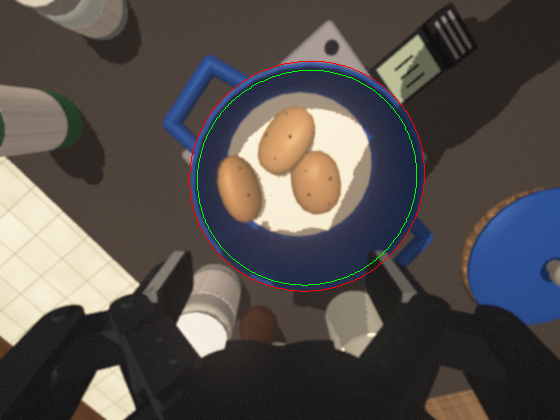

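Call:
play_rows(
  targets=[
    [[-14,44,4,0.14,-1],[-28,88,8,0.28,-1],[-43,135,12,0.42,-1],[-58,182,15,0.56,-1],[-72,228,18,0.7,-1]],
  ],
)

```text
t: 40.6
tool_pos: [568.8, 224.9, 224.7]
ee_rot: [0.304, -3.113, 0.004]
ft_force: [0.5, 1.0, -0.1]
finger_gap: 85.3
```

```bash
python3 - <<'E'
from h import *
st(); plan(480,346,200,-3.107)
E
```

```text
t 40.6 pos [568.8 224.9 224.7] head -2.947 tilt [-0.013 -0.004 -1.   ] F [ 0.5  1.  -0.1] gap 85.3 q [-0.07  0.76 -0.7   1.59  0.55  1.02  0.82]
shift [ 63.4 136.   25.4] turn 0.16 dist 152.2 head -2.947
```

Call:
play_rows(
  targets=[
    [[18,38,5,0.06,-1],[36,76,12,0.12,-1],[52,112,20,0.16,-1],[63,136,25,0.16,-1],[63,136,25,0.16,-1]],
  ],
)

```text
t: 41.1
tool_pos: [476.8, 348.8, 200.5]
ee_rot: [0.077, -3.125, 0.002]
ft_force: [-0.3, 0.2, -0.7]
finger_gap: 85.6
```

Call:
play_rows(
  targets=[
    [[0,0,0,0,-1],[0,0,0,0,-1],[0,0,0,0,-1],[0,0,0,0,-1],[0,0,0,0,-1]],
  ],
)

```text
t: 41.6
tool_pos: [482.2, 344.1, 201.9]
ee_rot: [0.061, -3.13, 0.004]
ft_force: [-0.2, -0.0, -0.6]
finger_gap: 85.1
```

```bash
python3 - <<'E'
from h import *
st(); T=c2w('wrist'); im=ctrl.camera('wrist'); save(im,'i_w1'); print(lm('wrist','lid_knob',T))
s=im[130:260,200:360].astype(int); m=((s[...,0]>90)&(s[...,2]-s[...,0]<40)).astype(np.uint8)
n,l,stt,c=cv2.connectedComponentsWithStats(m)
for i in range(1,n):
    if stt[i,4]>300: print(stt[i],c[i]+[200,130]); u=200+stt[i,0]+(stt[i,2]-1)/2; v=130+stt[i,1]+(stt[i,3]-1)/2; print(atz('wrist',(u,v),59,T))
plan(492,345.8,41.5,-3.107)
E
```

```text
t 41.6 pos [482.2 344.1 201.9] head -3.103 tilt [-0.011 -0.003 -1.   ] F [-0.2 -0.  -0.6] gap 85.1 q [-0.34  0.75 -0.64  1.67  0.53  0.91  0.42]
[(0.66, array([494.2, 343.5,  59.6]))]
[  63   51   37   36 1044] [280.80172414 198.88888889]
[489.2 345.4  59. ]
[  0  96  32  34 471] [209.55201699 249.02972399]
[540.2 278.2  59. ]
[129 101  31  29 412] [349.8592233  249.94902913]
[537.5 414.1  59. ]
shift [-11.9   1.4 160.3] turn 0.005 dist 160.7 head -3.102
```

View pics/i_w1.png

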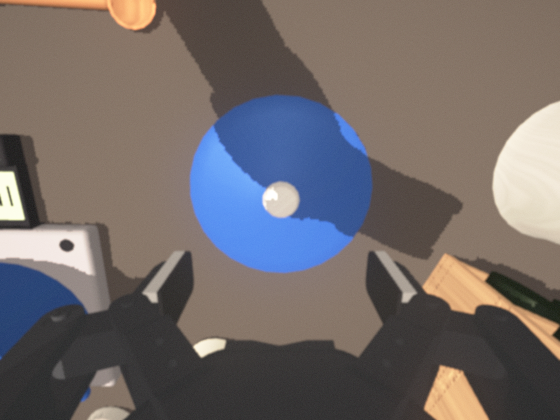

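Call:
play_rows(
  targets=[
    [[-4,1,35,0,-1],[-8,1.5,75,0,-1],[-10,1.5,110,0,-1],[-10,1.5,125,0,-1],[-10,1.5,125,0,-1]],
  ],
)

```text
t: 42.2
tool_pos: [489.1, 345.3, 75.0]
ee_rot: [0.064, -3.127, 0.008]
ft_force: [-0.5, -1.3, 0.6]
finger_gap: 85.5
```

Call:
play_rows(
  targets=[
    [[0,0,0,0,-1],[0,0,0,0,-1],[0,0,0,0,-1],[0,0,0,0,-1],[0,0,0,0,-1]],
  ],
)

```text
t: 42.7
tool_pos: [490.6, 346.4, 77.4]
ee_rot: [0.063, -3.131, 0.003]
ft_force: [0.9, 0.2, -0.3]
finger_gap: 85.5
```

```bash
python3 - <<'E'
from h import *
st(); im=ctrl.camera('wrist'); save(im,'i_w2');plan(491.7,345.6,42)
E
```

```text
t 42.7 pos [490.6 346.4  77.4] head -3.101 tilt [-0.01  -0.002 -1.   ] F [ 0.9  0.2 -0.3] gap 85.5 q [-0.4   0.92 -0.52  1.74  0.67  0.69  0.32]
shift [-1.6 -0.7 35.1] turn 0 dist 35.2 head -3.101
```

View pics/i_w2.png

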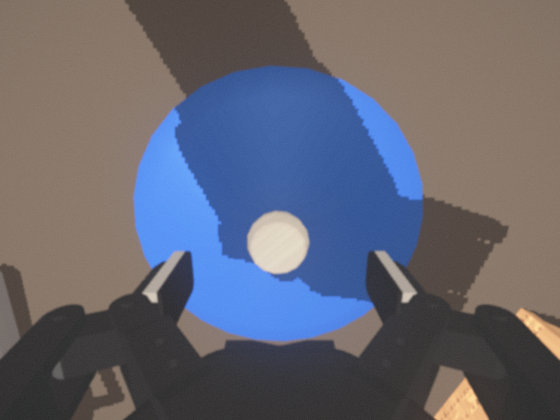

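Call:
play_rows(
  targets=[
    [[-1.5,-0.5,12,0,-1],[-1.5,-0.5,24,0,-1],[-1.5,-0.5,32,0,-1],[-1.5,-0.5,35,0,-1],[-1.5,-0.5,35,0,-1]],
  ],
)

```text
t: 43.25
tool_pos: [490.8, 345.4, 40.7]
ee_rot: [0.064, -3.129, 0.006]
ft_force: [-0.1, -0.7, -0.1]
finger_gap: 85.3
```

Call:
play_rows(
  targets=[
    [[0,0,0,0,-1],[0,0,0,0,0],[0,0,0,0,1],[0,0,0,0,1],[0,0,0,0,1]],
  ],
  grip_force=70,
)

```text
t: 43.75
tool_pos: [491.6, 345.6, 42.4]
ee_rot: [0.063, -3.131, 0.005]
ft_force: [-0.2, -1.7, 4.6]
finger_gap: 35.2
```

Call:
play_rows(
  targets=[
    [[0,0,0,0,1],[0,0,0,0,1],[0,0,0,0,1],[0,0,0,0,1],[0,0,0,0,1]],
  ],
)

```text
t: 44.25
tool_pos: [491.7, 345.6, 42.4]
ee_rot: [0.063, -3.131, 0.005]
ft_force: [-0.2, -1.5, 5.5]
finger_gap: 34.6
```

```bash
python3 - <<'E'
from h import *
st()
E
```

```text
t 44.25 pos [491.7 345.6  42.4] head -3.101 tilt [-0.01  -0.003 -1.   ] F [-0.2 -1.5  5.5] gap 34.6 q [-0.42  0.97 -0.49  1.74  0.71  0.63  0.29]
```

Call:
play_rows(
  targets=[
    [[0,0,-5,0,1],[0,0,-20,0,1],[0,0,-45,0,1],[0,0,-80,0,1],[0,0,-115,0,1]],
  ],
)

```text
t: 44.75
tool_pos: [492.0, 345.5, 157.9]
ee_rot: [0.064, -3.128, 0.005]
ft_force: [1.8, -0.1, -3.9]
finger_gap: 35.2
```

Call:
play_rows(
  targets=[
    [[0,0,-30,0,1],[0,0,-55,0,1],[0,0,-68,0,1],[0,0,-68,0,1],[0,0,-68,0,1]],
  ],
)

```text
t: 45.25
tool_pos: [492.8, 345.4, 223.7]
ee_rot: [0.063, -3.129, 0.007]
ft_force: [-0.3, -0.5, -5.9]
finger_gap: 34.9
```

```bash
python3 - <<'E'
from h import *
st(); plan(676.5,31,225); save(ctrl.camera('scene'),'i_s3')
E
```

```text
t 45.25 pos [492.8 345.4 223.7] head -3.101 tilt [-0.012 -0.005 -1.   ] F [-0.3 -0.5 -5.9] gap 34.9 q [-0.33  0.74 -0.65  1.62  0.51  0.97  0.46]
shift [-170.8 -321.6   -2.1] turn 0 dist 364.1 head -3.101
```

View pics/i_s3.png

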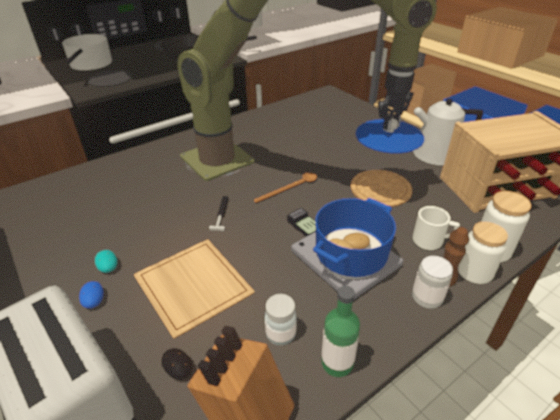

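Call:
play_rows(
  targets=[
    [[-12,-22,0,0,1],[-29,-54,0,0,1],[-46,-87,0,0,1],[-64,-120,0,0,1],[-82,-154,0,0,1]],
  ],
)

```text
t: 45.8
tool_pos: [581.2, 193.9, 222.2]
ee_rot: [0.064, -3.127, 0.006]
ft_force: [-0.0, 1.4, -5.3]
finger_gap: 35.2
```

Call:
play_rows(
  targets=[
    [[-18,-34,0,0,1],[-36,-68,0,0,1],[-54,-102,0,0,1],[-70,-132,0,0,1],[-80,-151,0,0,1]],
  ],
)

```text
t: 46.3
tool_pos: [667.9, 43.2, 220.9]
ee_rot: [0.057, -3.127, 0.009]
ft_force: [-0.4, -0.8, -5.3]
finger_gap: 35.1
```

Call:
play_rows(
  targets=[
    [[-5,-9,0,0,1],[-8,-16,0,0,1],[-8,-16,0,0,1],[-8,-16,0,0,1],[-8,-16,0,0,1]],
  ],
)

```text
t: 46.8
tool_pos: [675.5, 34.4, 223.8]
ee_rot: [0.067, -3.13, 0.002]
ft_force: [0.2, -0.6, -5.8]
finger_gap: 35.1
```

```bash
python3 - <<'E'
from h import *
st(); plan(676.5,31,175)
im=ctrl.camera('scene'); save(cv2.resize(im[100:290,270:450],None,fx=3.5,fy=3),'i_s4'); plan(676.5,31,175)
save(ctrl.camera('wrist'),'i_w4')
E
```

```text
t 46.8 pos [675.5  34.4 223.8] head -3.099 tilt [-0.011 -0.002 -1.   ] F [ 0.2 -0.6 -5.8] gap 35.1 q [ 0.2   0.84 -0.67  1.37  0.54  1.12  1.07]
shift [-1.4 -3.4 48.8] turn 0 dist 48.9 head -3.099
shift [-1.3 -3.  48.8] turn 0 dist 48.9 head -3.099
```

View pics/i_s4.png

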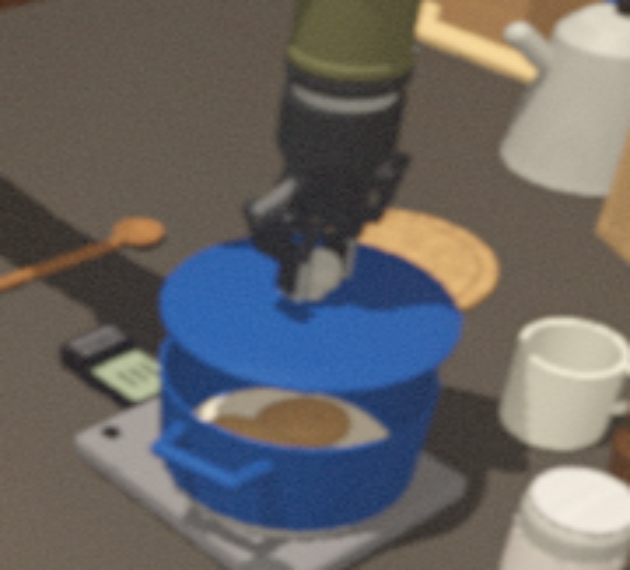

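View pics/i_w4.png

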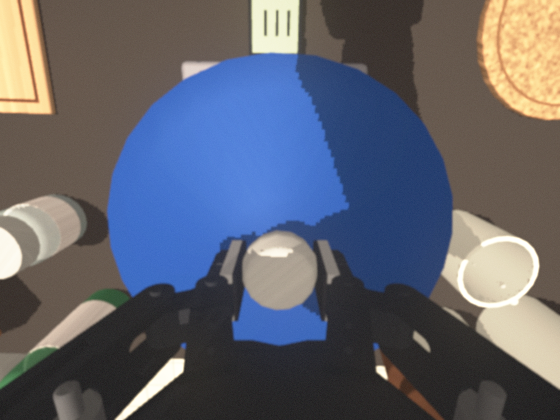

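Lid level over the pot. Lowering.

Call:
play_rows(
  targets=[
    [[-1,-3,12,0,1],[-1,-3,26,0,1],[-1,-3,38,0,1],[-1,-3,46,0,1],[-1,-3,48,0,1]],
  ],
)

```text
t: 47.4
tool_pos: [675.7, 29.0, 173.6]
ee_rot: [0.064, -3.127, 0.005]
ft_force: [-0.7, 0.7, -4.5]
finger_gap: 34.9
```

Call:
play_rows(
  targets=[
    [[0,0,1,0,1],[0,0,2,0,1],[0,0,3,0,1],[0,0,4,0,1],[0,0,4,0,1]],
  ],
)

```text
t: 47.9
tool_pos: [676.8, 29.3, 171.7]
ee_rot: [0.063, -3.13, 0.004]
ft_force: [0.1, -0.2, -5.0]
finger_gap: 35.2
```

```bash
python3 - <<'E'
from h import *
st()
E
```

```text
t 47.9 pos [676.8  29.3 171.7] head -3.101 tilt [-0.011 -0.003 -1.   ] F [ 0.1 -0.2 -5. ] gap 35.2 q [ 0.2   0.9  -0.65  1.42  0.58  1.03  1.04]
```

Call:
play_rows(
  targets=[
    [[0,1.2,1.5,0,1],[0,1.2,3,0,1],[0,1.2,4,0,1],[0,1.2,5,0,1],[0,1.2,5,0,1]],
  ],
)

```text
t: 48.4
tool_pos: [676.5, 30.4, 166.4]
ee_rot: [0.063, -3.13, 0.004]
ft_force: [0.5, -0.1, -6.0]
finger_gap: 34.8
```

```bash
python3 - <<'E'
from h import *
st()
E
```

```text
t 48.4 pos [676.5  30.4 166.4] head -3.101 tilt [-0.011 -0.003 -1.   ] F [ 0.5 -0.1 -6. ] gap 34.8 q [ 0.2   0.9  -0.64  1.43  0.58  1.02  1.03]
```

Call:
play_rows(
  targets=[
    [[0,0,0.7,0,1],[0,0,1.4,0,1],[0,0,2,0,1],[0,0,2,0,1],[0,0,2,0,1]],
  ],
)

```text
t: 48.9
tool_pos: [676.8, 30.5, 165.6]
ee_rot: [0.063, -3.131, 0.004]
ft_force: [-3.3, -1.5, 6.0]
finger_gap: 35.2
```

```bash
python3 - <<'E'
from h import *
st()
E
```

```text
t 48.9 pos [676.8  30.5 165.6] head -3.101 tilt [-0.01  -0.003 -1.   ] F [-3.3 -1.5  6. ] gap 35.2 q [ 0.2   0.9  -0.64  1.43  0.59  1.02  1.03]
```

Seated (contact at 165.6, as predicted). Release and rise.

Call:
play_rows(
  targets=[
    [[0,0,-0.5,0,1],[0,0,-0.5,0,0.3],[0,0,-0.5,0,-1],[0,0,-0.5,0,-1],[0,0,-0.5,0,-1]],
  ],
)

```text
t: 49.4
tool_pos: [676.9, 30.5, 164.8]
ee_rot: [0.063, -3.13, 0.004]
ft_force: [-0.4, 1.0, 0.1]
finger_gap: 76.7
```

Call:
play_rows(
  targets=[
    [[0,0,-10,0,-1],[0,0,-30,0,-1],[0,0,-60,0,-1],[0,0,-90,0,-1],[30,0,-115,0,-1]],
  ],
)

```text
t: 49.9
tool_pos: [650.7, 30.2, 282.5]
ee_rot: [0.06, -3.135, 0.001]
ft_force: [-0.3, 0.2, 0.1]
finger_gap: 85.6
```

```bash
python3 - <<'E'
from h import *
st(); T=c2w('wrist'); im=ctrl.camera('wrist'); save(im,'j_w1'); print(lm('wrist','lid_knob',T),lm('wrist','lid',T),lm('wrist','display_grip',T))
im=ctrl.camera('scene'); save(cv2.resize(im[160:310,270:430],None,fx=4,fy=4),'j_s1'); print(lm('scene','lid'),lm('scene','lid_knob'),lm('scene','display_grip'),lm('scene','pot'))
im=ctrl.camera('top'); save(im,'j_t1'); print(lm('top','lid'),lm('top','display_grip'))
E
```

```text
t 49.9 pos [650.7  30.2 282.5] head -3.103 tilt [-0.006 -0.    -1.   ] F [-0.3  0.2  0.1] gap 85.6 q [ 0.23  0.75 -0.7   1.39  0.49  1.18  1.08]
[(0.73, array([680.1,  28.8, 181.2]))] [(0.86, array([674.5,  32.6, 137.6]))] [(0.59, array([455.3,  22.3,  20.6]))]
[(0.97, array([675.6,  29.4, 132.5])), (0.58, array([ 492.1, -346.7,   -3. ]))] [(0.84, array([677.5,  32.3, 182.2])), (0.47, array([ 494.3, -345.7,   -3.6]))] [(0.97, array([457.4,  22.9,  18.9]))] [(0.65, array([673. ,  30.2,  33.8]))]
[(0.93, array([676.8,  30.6, 138.4]))] [(0.56, array([456.7,  16.3,  21.2])), (0.34, array([678.1,  30.9, 186.1]))]
```

View pics/j_s1.png

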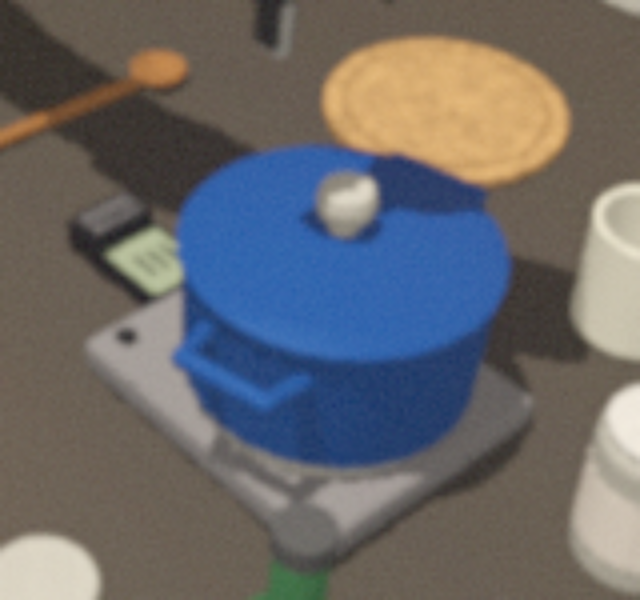

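View pics/j_w1.png

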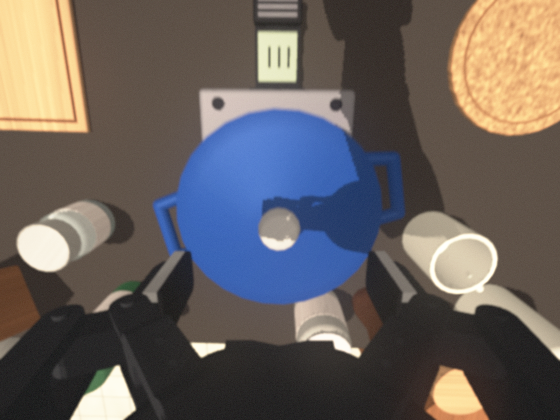

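```bash
python3 - <<'E'
from h import *
from kin import *
st(); plan(415,20,200)
q=ctrl.get_obs()['joint_positions']
for p in [(540,25,260),(415,20,200),(412,20,100),(412,20,14),(460,21,14),(500,22,14)]:
    q,e=ik(np.array(p),-3.107,q,.01); print(p,q.round(2),e.round(3))
E
```

```text
t 50.5 pos [647.9  29.6 279.6] head -3.101 tilt [-0.012 -0.003 -1.   ] F [0.3 0.1 0.4] gap 85.5 q [ 0.23  0.75 -0.7   1.4   0.49  1.18  1.08]
shift [232.1  -0.   82.5] turn 0 dist 246.3 head -3.101
(540, 25, 260) [ 0.31  0.61 -0.72  1.76  0.48  0.96  1.  ] 0.0
(415, 20, 200) [ 0.29  0.54 -0.63  2.19  0.58  0.59  0.84] 0.0
(412, 20, 100) [ 0.    0.7  -0.21  2.3   0.76  0.22  0.71] 0.0
(412, 20, 14) [ 0.22  0.98 -0.59  2.33  1.77  0.51 -0.32] 0.0
(460, 21, 14) [ 0.25  0.99 -0.63  2.19  1.49  0.54  0.  ] 0.0
(500, 22, 14) [ 0.28  1.02 -0.69  2.07  1.33  0.61  0.2 ] 0.0
```

Feasible. Moving in front of the display, closing the fingers on the way.

Call:
play_rows(
  targets=[
    [[30,0,0,0,-1],[75,0,0,0,-1],[122,0,10,0,0],[168,0,30,0,1],[212,0,55,0,1]],
  ],
)

```text
t: 51.0
tool_pos: [434.8, 21.0, 228.3]
ee_rot: [0.063, -3.132, 0.003]
ft_force: [0.5, -0.6, -1.0]
finger_gap: 43.6
```

Call:
play_rows(
  targets=[
    [[21,0,28,0,1],[21,0,28,0,1],[21,0,28,0,1],[21,0,28,0,1],[21,0,28,0,1]],
  ],
)

```text
t: 51.5
tool_pos: [416.8, 20.5, 201.0]
ee_rot: [0.062, -3.133, 0.003]
ft_force: [-0.2, -0.1, -0.3]
finger_gap: 0.0
```

```bash
python3 - <<'E'
from h import *
st(); T=c2w('wrist'); im=ctrl.camera('wrist'); save(im,'k_w1'); print(lm('wrist','display_grip',T)); plan(413,20,14,-3.107)
E
```

```text
t 51.5 pos [416.8  20.5 201. ] head -3.102 tilt [-0.008 -0.002 -1.   ] F [-0.2 -0.1 -0.3] gap 0.0 q [ 0.28  0.55 -0.67  2.17  0.6   0.61  0.78]
[(0.72, array([456.4,  16.5,  15.8]))]
shift [  1.4   0.2 186.8] turn 0.005 dist 186.8 head -3.102
```

View pics/k_w1.png

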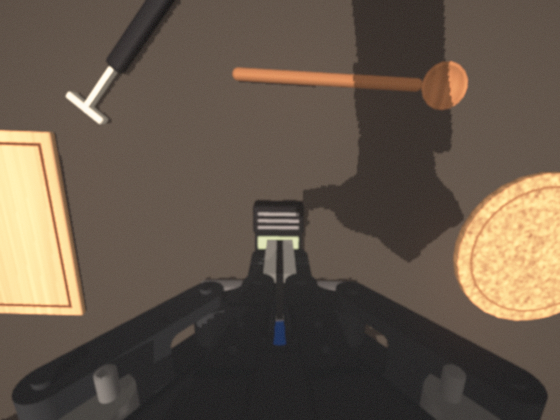

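Call:
play_rows(
  targets=[
    [[6,0,30,0,1],[6,0,65,0,1],[6,0,100,0,1],[6,0,125,0,1],[6,0,135,0,1]],
  ],
)

```text
t: 52.1
tool_pos: [407.4, 19.6, 63.7]
ee_rot: [0.065, -3.128, 0.005]
ft_force: [0.8, 0.3, -0.8]
finger_gap: -0.1
```

```bash
python3 - <<'E'
from h import *
st(); im=ctrl.camera('wrist'); save(im,'k_w2'); plan(410,20,14,-3.107)
E
```

```text
t 52.1 pos [407.4  19.6  63.7] head -3.1 tilt [-0.013 -0.003 -1.   ] F [ 0.8  0.3 -0.8] gap -0.1 q [-0.08  0.79 -0.13  2.32  1.12  0.1   0.32]
shift [-3.4  0.1 49.2] turn 0.008 dist 49.3 head -3.099
```

View pics/k_w2.png

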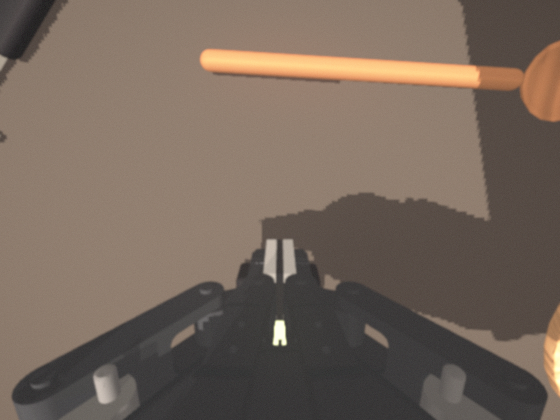

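Call:
play_rows(
  targets=[
    [[-2,0,8,0,1],[-2,0,18,0,1],[-2,0,30,0,1],[-2,0,40,0,1],[-2,0,49,0,1]],
  ],
)

```text
t: 52.65
tool_pos: [410.7, 19.7, 16.3]
ee_rot: [0.062, -3.134, 0.001]
ft_force: [-0.4, -0.1, -0.1]
finger_gap: 0.1
```

```bash
python3 - <<'E'
from h import *
st(); plan(430,20.5,14)
im=ctrl.camera('scene'); save(cv2.resize(im[160:310,230:390],None,fx=4,fy=4),'k_s2')
E
```

```text
t 52.65 pos [410.7  19.7  16.3] head -3.102 tilt [-0.007 -0.001 -1.   ] F [-0.4 -0.1 -0.1] gap 0.1 q [ 0.05  0.92 -0.34  2.32  1.79  0.28 -0.35]
shift [-19.3   0.    2.2] turn 0 dist 19.4 head -3.102
```

View pics/k_s2.png

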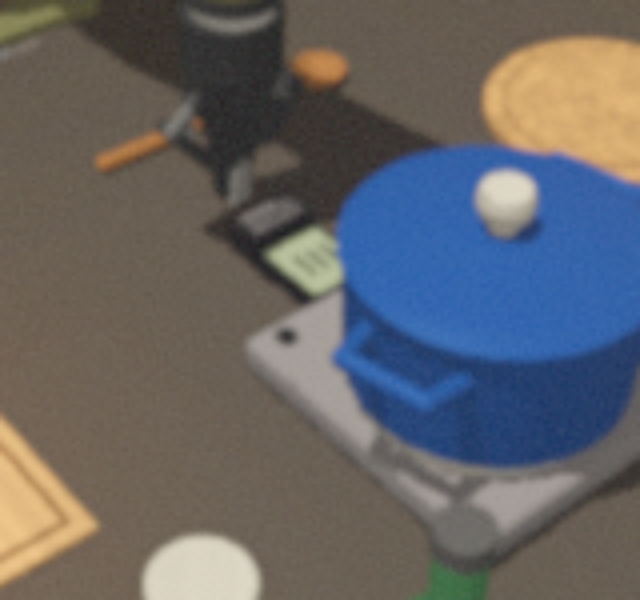

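Fingers closed just in front of the lip, at lip height. Pushing along −tool x.

Call:
play_rows(
  targets=[
    [[-6,0,1,0,1],[-13,0,1,0,1],[-20,0,1,0,1],[-27,0,1,0,1],[-34,0,1,0,1]],
  ],
)

```text
t: 53.2
tool_pos: [442.6, 20.7, 15.8]
ee_rot: [0.065, -3.13, 0.005]
ft_force: [-2.9, -0.4, 1.7]
finger_gap: 0.3
```

Call:
play_rows(
  targets=[
    [[-8,0,0,0,1],[-16,0,0,0,1],[-24,0,0,0,1],[-32,0,0,0,1],[-40,0,0,0,1]],
  ],
)

```text
t: 53.7
tool_pos: [484.1, 22.3, 15.5]
ee_rot: [0.062, -3.132, 0.004]
ft_force: [0.4, 0.3, -0.7]
finger_gap: 0.1
```

Call:
play_rows(
  targets=[
    [[-6,0,0,0,1],[-10,0,0,0,1],[-13,0,0,0,1],[-13,0,0,0,1],[-13,0,0,0,1]],
  ],
)

```text
t: 54.2
tool_pos: [495.4, 22.8, 14.5]
ee_rot: [0.063, -3.13, 0.004]
ft_force: [-0.2, -0.4, 0.1]
finger_gap: 0.1
```

```bash
python3 - <<'E'
from h import *
st()
im=ctrl.camera('scene'); save(cv2.resize(im[160:310,230:390],None,fx=4,fy=4),'k_s3'); print(lm('scene','display_grip'))
st()
E
```

```text
t 54.2 pos [495.4  22.8  14.5] head -3.101 tilt [-0.011 -0.003 -1.   ] F [-0.2 -0.4  0.1] gap 0.1 q [ 0.1   0.94 -0.4   2.07  1.06  0.37  0.44]
[(0.43, array([529.5,  23.4,  15.2])), (0.29, array([673.8,  31.8,  36. ]))]
t 54.3 pos [495.4  22.8  14.5] head -3.101 tilt [-0.011 -0.003 -1.   ] F [-0.6 -0.   0.2] gap -0.5 q [ 0.1   0.94 -0.4   2.07  1.06  0.37  0.44]
```

View pics/k_s3.png

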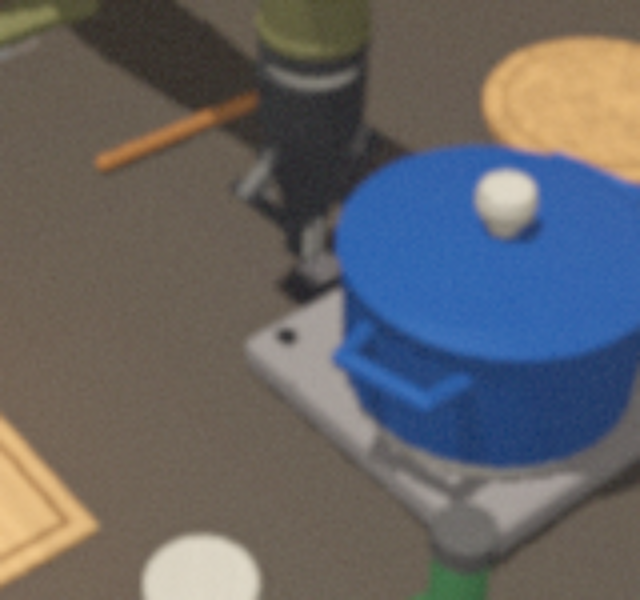

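Call:
play_rows(
  targets=[
    [[-1,0,0,0,1],[-2,0,0,0,1],[-3,0,0,0,1],[-4,0,0,0,1],[-4,0,0,0,1]],
  ],
)

```text
t: 54.8
tool_pos: [500.0, 22.9, 14.4]
ee_rot: [0.063, -3.13, 0.004]
ft_force: [-0.1, 0.2, -0.2]
finger_gap: 0.3
```

Call:
play_rows(
  targets=[
    [[-0.5,0,0,0,1],[-1,0,0,0,1],[-1.5,0,0,0,1],[-2,0,0,0,1],[-2,0,0,0,1]],
  ],
)

```text
t: 55.3
tool_pos: [500.4, 22.9, 14.3]
ee_rot: [0.064, -3.128, 0.005]
ft_force: [-4.5, -0.6, 3.0]
finger_gap: -0.1
```

Call:
play_rows(
  targets=[
    [[10,0,0,0,1],[30,0,-10,0,1],[50,0,-45,0,1],[70,0,-90,0,1],[90,0,-135,0,1]],
  ],
)

```text
t: 55.8
tool_pos: [413.1, 20.0, 151.6]
ee_rot: [0.064, -3.13, 0.004]
ft_force: [1.8, 0.0, 1.9]
finger_gap: 0.1
```

Call:
play_rows(
  targets=[
    [[0,0,-30,0,1],[0,0,-50,0,1],[0,0,-60,0,1],[0,0,-60,0,1],[0,0,-60,0,1]],
  ],
)

```text
t: 56.3
tool_pos: [414.0, 19.7, 209.7]
ee_rot: [0.062, -3.13, 0.004]
ft_force: [-0.2, -0.1, 0.0]
finger_gap: -0.1
```

```bash
python3 - <<'E'
from h import *
st(); T=c2w('wrist'); im=ctrl.camera('wrist'); save(im,'l_w'); print(lm('wrist','display_grip',T))
im=ctrl.camera('scene'); save(im,'l_s')
for t in ['display_grip','lid','lid_knob','pot','saltjar','mug']: print('scene',t,lm('scene',t,n=2))
im=ctrl.camera('top'); save(im,'l_t')
for t in ['display_grip','lid','lid_knob','pot','saltjar','mug']: print('top',t,lm('top',t,n=2))
E
```

```text
t 56.3 pos [414.   19.7 209.7] head -3.102 tilt [-0.011 -0.003 -1.   ] F [-0.2 -0.1  0. ] gap -0.1 q [ 0.34  0.56 -0.76  2.16  0.63  0.67  0.75]
[]
scene display_grip [(0.58, array([527. ,  23.4,  17.2]))]
scene lid [(0.61, array([679.2,  32.8, 132.6]))]
scene lid_knob [(0.95, array([677.9,  29.9, 186.4])), (0.49, array([673.2,  31.7,  35.2]))]
scene pot [(0.64, array([674.5,  30.1,  36.8]))]
scene saltjar [(0.66, array([ 745.7, -252.2,   -3.4]))]
scene mug [(0.55, array([750.2, 263.1,  -1.8]))]
top display_grip []
top lid [(0.64, array([675.3,  33.2, 138.7]))]
top lid_knob [(0.76, array([678.9,  29.9, 181.3])), (0.34, array([ 4.937e+02, -3.487e+02, -4.000e-01]))]
top pot []
top saltjar [(0.92, array([ 7.421e+02, -2.549e+02,  7.000e-01])), (0.67, array([756.4, 265.1,  -2.4]))]
top mug [(0.76, array([754.7, 265.9,  -1.6]))]
```

View pics/l_w.png

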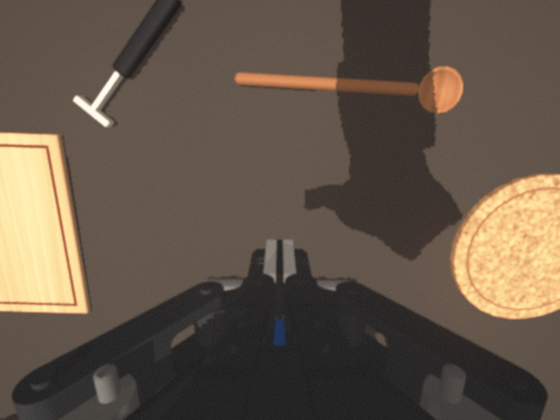

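View pics/l_s.png

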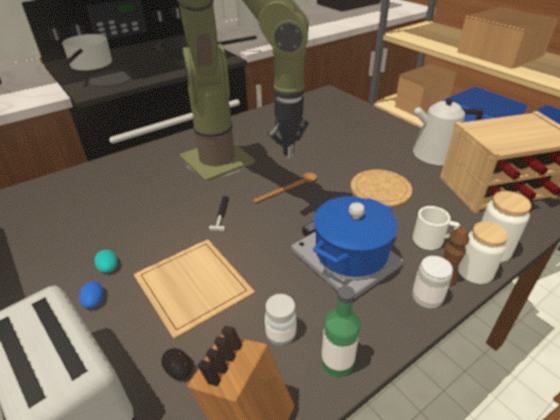

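View pics/l_t.png

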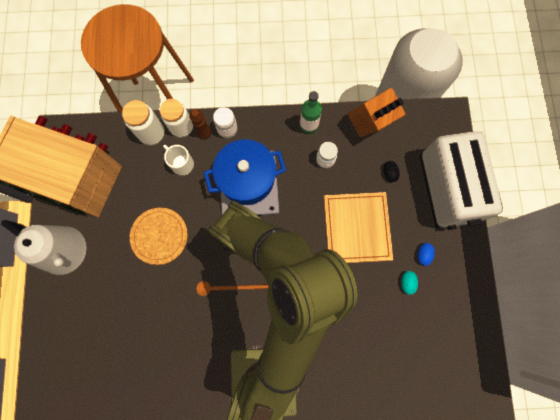

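```bash
python3 - <<'E'
from h import *
print(ctrl.job_done()); st()
E
```

```text
the job is handed in; nothing more can be done
None
the job is handed in; nothing more can be done
```

The whole job is done in the order asked and handed in at about 56.5 s of the 210 s allowed.

**What I did**
- **Display out:** I pulled it to its stop and it stayed out when released, with the LCD visible.
- **Lid off:** I laid it knob up on the trivet.
- **Potatoes:** There were three in this run. One got knocked off the board onto the worktop at about (260, -255), and I picked it up there. All three were seen lying in the pot.
- **Lid on and display in:** I put the lid back, then pushed the display in. It ran home by itself, and a light nudge afterwards met a firm stop at 4.5 N.

**Last checks**
- **Lid:** Its underside is at about 133–139 mm (135 expected) and its knob at 181–186 mm (182 expected), centred on the pot to within about 3 mm.
- **Display:** The scene camera puts the lip at (527, 23), its home position. The top and wrist cameras did not detect it in the last pictures: the arm blocked the top view, and the lip was out of the wrist camera's view.
- **Pot:** It is still on the scale at about (675, 30), unmoved. The top camera did not report it in the last picture.
- **Salt jar and mug:** Both read within about 5 mm of where they started, which is about the detectors' error.
- **Board and robot:** The board is empty. The fingers are clear at about 210 mm height, touching nothing.

The tool kept a tilt of about 0.01 rad after the first pull of the display. The lid still sat properly.

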